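Warm the clamping cauls on the gas hob

TASK

Warm the clamping cauls for gluing: put every green-faced aluminium caul on the bench into the steel pan while the pan stands on its white-ringed resting place, then slide the pan, without lifting it, across the hob until it is centred on the red-ringed burner. Only then open the gas at the blue bottle: nothing shows whether its brass screw has a left-hand or a right-hand thread, so try it, feel which way gives, and turn it that way as far as it will go. Last, turn the black burner lever until its red nose points at the red mark on the white dial, and leave the other things on the bench alone.

Things in the scene. Friction and masses are not known exactly. Their poses are not given: they have to be found in the camera images.
- caul0: clamping caul: aluminium bar with a green face, 50 (own x) x 24 (y) x 16 (z) mm, 55 g, lying on the bench green side up; origin at the centre of its underside. Two to four of the four cauls are there in a run; an absent one reads None from the start
- caul1: clamping caul: aluminium bar with a green face, 50 (own x) x 24 (y) x 16 (z) mm, 55 g, lying on the bench green side up; origin at the centre of its underside. Two to four of the four cauls are there in a run; an absent one reads None from the start
- caul2: clamping caul: aluminium bar with a green face, 50 (own x) x 24 (y) x 16 (z) mm, 55 g, lying on the bench green side up; origin at the centre of its underside. Two to four of the four cauls are there in a run; an absent one reads None from the start
- caul3: clamping caul: aluminium bar with a green face, 50 (own x) x 24 (y) x 16 (z) mm, 55 g, lying on the bench green side up; origin at the centre of its underside. Two to four of the four cauls are there in a run; an absent one reads None from the start
- pan: small steel pan, rim 160 mm across, base 136, wall 32 mm high and 4 thick, floor 5 thick, 0.6 kg, loose on the flat hob; origin at the centre of its underside. Its black bar handle points to the robot along its own -x (y = 0): x = -75 to -179 mm, 16 mm wide, 21 to 35 mm above the pan's underside; pinch it from above about 145 mm from the centre
- hob: flat-topped grey gas hob, fixed, 200 (own x) x 520 (y) mm, top 50 mm above its origin (centre of its underside, on the bench); the burner tap stands at its -y end (axis at x = 0, y = -185 mm)
- burner_plate: the burner: dark disc with a RED ring, 170 mm across, flush in the hob top (nothing to bump over), fixed; origin at its centre on the hob top. Which of the two places is the burner varies
- rest_plate: the resting place: grey disc with a WHITE ring, 170 mm across, flush in the hob top; origin at its centre. The pan starts here
- gas_bottle: squat blue gas bottle, fixed to the bench, 104 mm across (116 at its rubber foot), 157 mm to the top of its brass valve neck; origin at the centre of its underside
- gas_screw (a joint): angle of the brass screw handle, rad, positive anticlockwise from above. Starts near 0, tight shut. It turns one way only; which way varies and cannot be seen. The wrong way it stops hard within 0.15 rad; the right way it turns stiffly (0.12 N m) to its end at 2.3 (or -2.3) rad and stays where left. It does not rise
- screw_grip (a point): centre of the brass handle bar of the gas screw, on its upright turning axis, 181 mm above the bench: bar 66 mm long along this point's x, 12 mm wide along y, 24 mm high (z -12 to +12 mm)
- burner_lever (a joint): angle of the burner lever, rad: starts at 0 to 0.2 (shut); at 0 its red nose points along the hob's +x, it grows clockwise seen from above to 1.57; stays where it is left (about 0.06 N m)
- lever_grip (a point): point on the burner lever's upright turning axis, at mid height of its black bar, 85 mm above the bench: bar 62 mm long along this point's x (from -22 to +40 mm, red-nosed end at +x), 10 mm wide along y, 24 mm high (z -12 to +12 mm)
- tap_mark: red mark on the white dial under the burner lever, flush, fixed; origin on the lever's axis at the hob top, the mark lies 46 to 66 mm out along its own x. Its direction varies from run to run (lever angle 0.7 to 1.35 rad)
- screwdriver: red-handled screwdriver lying flat, about 200 mm long; bystander, loose, to be left where it stands; origin at the centre of its underside
- varnish: amber glass varnish bottle, 56 mm across, 120 mm tall; bystander, loose, to be left where it stands; origin at the centre of its underside
- tin: steel tin, 72 mm across, 70 mm tall; bystander, loose, to be left where it stands; origin at the centre of its underside
- spool0: wooden spool clamp, 32 mm across, 53 mm tall; bystander, loose, to be left where it stands; origin at the centre of its underside
- spool1: wooden spool clamp, 32 mm across, 53 mm tall; bystander, loose, to be left where it stands; origin at the centre of its underside
- spool2: wooden spool clamp, 32 mm across, 53 mm tall; bystander, loose, to be left where it stands; origin at the centre of its underside
- block: dark wooden block 70 x 45 x 30 mm; bystander, loose, to be left where it stands; origin at the centre of its underside
Not all that is in view belongs to the job. Leave any pink look-alike of the gas_bottle alone.

How it is judged (in metres and radians):
On the way, in this order (a step that is already met when the one before it is completed fails the run):
1. every caul lies in the pan while the pan is at its resting place (horizontal distance between each of caul0, caul1, caul2, caul3 and pan below 0.068 m and z of caul0 in the frame of pan between -0.002 and 0.04 m and z of caul1 in the frame of pan between -0.002 and 0.04 m and z of caul2 in the frame of pan between -0.002 and 0.04 m and z of caul3 in the frame of pan between -0.002 and 0.04 m and horizontal distance between pan and rest_plate below 0.05 m), for 0.2 s.
2. the pan, with the cauls, is centred on the burner within 20 mm (horizontal distance between each of caul0, caul1, caul2, caul3 and pan below 0.068 m and z of caul0 in the frame of pan between -0.002 and 0.04 m and z of caul1 in the frame of pan between -0.002 and 0.04 m and z of caul2 in the frame of pan between -0.002 and 0.04 m and z of caul3 in the frame of pan between -0.002 and 0.04 m and horizontal distance between pan and burner_plate below 0.02 m), for 0.2 s.
3. the gas screw is turned open to its end (at least 2.0 rad) ((value of joint gas_screw above 2 rad or value of joint gas_screw below -2 rad)), for 0.2 s.
4. the burner lever points at the red mark within 0.12 rad (angle between the x axis of lever_grip and the x axis of tap_mark, either way round below 0.12 rad), for 0.2 s.
At the end, for the whole second after the job is handed in: Every caul present lies in the pan, the pan stands flat and still on the hob centred on the red-ringed burner within 20 mm, the gas screw is open to its end (at least 2.0 of 2.3 rad), and the burner lever points at the red mark within 0.12 rad (all of step 2 and angle between pan's own z axis and vertical below 0.05 rad and linear speed of pan below 0.02 m/s and (value of joint gas_screw above 2 rad or value of joint gas_screw below -2 rad) and angle between the x axis of lever_grip and the x axis of tap_mark, either way round below 0.12 rad); the robot touches nothing.
It fails at once if the pan is lifted more than 15 mm off the hob or tipped over 0.25 rad (z of pan in the frame of hob above 0.065 m or angle between pan's own z axis and vertical above 0.25 rad).
It fails at once if a bystander is moved more than 60 mm (distance of any of screwdriver, varnish, tin, spool0, spool1, spool2, block from where it was at the start of the episode above 0.06 m).
Of caul0, caul1, caul2, caul3 only 2 to 4 are there at a start; the rules pass over those that are not, and their reading is None.
At some moment in a run one of caul0, caul1, caul2, caul3 may be knocked a few centimetres aside while the robot is not near it.
Once in a run the grip may slacken for a moment while it holds something.
It also fails if it takes over 210 s, if anything falls off the work surface, if the arm or the gripper's body presses on something with over 40 N, if the wrist force passes 120 N, or if a joint passes its speed limit or range.

ROBOT

A 7-joint arm with a two-finger parallel gripper is mounted at the origin on the work surface. World frame = base frame: x ahead of the robot, y to its left, z up, the work surface at z = 0. Lengths are in mm, angles in rad, forces in N, time in s.
With the tool pointing down it reaches from about 400 to 875 mm from the base axis. Payload 4.4 kg.
Tool frame: the origin (TCP) lies midway between the tips of the shut fingers; the grasp point (between the pads) lies grasp_offset behind it (grasp_offset is the distance from the TCP to the grasp point, in mm); z points along the fingers, y is the line along which they close (so a half turn about z gives the same grasp; the last joint's range is limited). The gripper opens to 85 mm and grips with 20 to 120 N. Pads are 22 mm wide; open, the fingers measure 114 mm over their backs; the gripper's body (76 mm by 85 mm) begins 54 mm behind the grasp point. The pads swing forward as they close: fully open they stand 13 mm farther back than shut.
Start: joints at [-1.261, 0.628, 0.038, 1.517, -0.027, 0.996, -0.02], TCP at [238.538, 604.663, 231.313] pointing down, gripper open.
Joint ranges: [-3.06, 3.06], [-0.37, 2.12], [-1.25, 1.32], [0.18, 2.47], [-1.1, 4.24], [0.23, 1.98], [-2.94, 2.94]. Speed limits (rad/s): [2.57, 2.57, 3.14, 3.14, 3.14, 3.14, 3.14].

INTERFACE

Orientations are given as [roll, pitch, yaw] about the fixed x, y, z axes, in that order (R = Rz(yaw) Ry(pitch) Rx(roll)).
In Python, from cell import * gives the robot as it stands. The module is installed in compiled form; this text tells all that it offers.
- The arm moves only by the shell command python3 -m jog 'ROWS'. ROWS is a JSON object of lists of equal length, an entry for each row: "angular": the turn, a rotation vector about the tool's x, y, z in degrees, a list of three; "travel": the shift along the tool's x, y, z in cm, a list of three; "fingers": the closure, from 0 (fully open) to 1 (shut). In form: {"angular": [[rx, ry, rz], ...], "travel": [[tx, ty, tz], ...], "fingers": [fingers, ...]}. A call has 1 to 5 rows; each row is the pose to reach, as a shift and turn from the pose commanded when the call began, along the tool's axes at that moment; what a row does not reach only later rows make up. A row lasts 1/8 s, in which the tool goes at most 62.5 mm and 10.7 degrees, less where a joint would pass 70% of its speed; a pose out of reach is approached as far as the arm can. A call with a gripper value outside its range is refused whole. The fingers move at their own pace and stop on an object; the grip force is fixed at half the most. Time passes only in rows, so rows that repeat a pose let the fingers close. It gives the time, the measured TCP pose, the force and the opening at its end, in the units of the state.
- read_state(): the state, without advancing time (a new reading comes with each control period).
- get_image(name): name is "side" or "top" or "wrist"; returns the picture (400x640x3 uint8, red, green, blue); there is no depth.
- camera_model(name): a dict with "mtx" (3x3 intrinsics, pixels), "k1" (the pictures are not rectified: a ray, as slopes to the right and down, at radius r is drawn at 1 + k1 r^2 times it, then the intrinsics apply), "T" (4x4, takes a point from camera to world coordinates). Camera axes: x right, y down, z forward; pixel columns grow to the right and rows downward; lengths in mm; the calibration is good to about 2 mm. A picture is of the moment at which its call begins: read the wrist's pose just before it. camera_model takes no time and is no camera call; for the wrist camera it gives the pose at the moment of the call.
- finish_job(): hands the job in, once; it reports no verdict.
The state is a dict: "clock": time; "qpos": joint angles; "qd": joint speeds; "tau": joint torques, N m; "eef_pos": TCP position; "tool_rot": TCP orientation; "force": force on the tool from outside, world axes, zero at the start; "torque": the same for the moment, N m; "width": finger opening in mm.
Only numpy, scipy, OpenCV 4.12 (cv2) and the standard library are available. Lean on these libraries where they do the work, as an engineer would, in place of code of your own. Each camera call takes 0.05 s, during which the arm holds its last target. There are 200 camera calls.

## Working session

There is one attempt and no reset: what is moved stays moved. The work goes in short steps, Python scripts to look and compute and a shell command to move; the robot and the scene stay as the last step left them, time stands still between calls to the robot, and variables do not carry over. Pictures are saved under pics/ and viewed, on a budget of 14 in all, crops included, one or two more only if the job needs it, and the job is handed in when it is done.

```bash
mkdir -p pics; cat > h.py <<'E'
from cell import *
import numpy as np, cv2
from scipy.spatial.transform import Rotation as R
def save(n,f,crop=None,s=1):
    im=get_image(n); cv2.imwrite('pics/raw_'+f,im[:,:,::-1])
    if crop: im=im[crop[1]:crop[3],crop[0]:crop[2]]
    cv2.imwrite('pics/'+f,cv2.resize(im[:,:,::-1],None,fx=s,fy=s,interpolation=cv2.INTER_CUBIC))
def ray(n,u,v,z,cm=None):
    cm=cm or camera_model(n); K=np.array(cm['mtx']);T=np.array(cm['T'])
    d=np.linalg.inv(K)@[u,v,1]; rd=np.hypot(d[0],d[1]); r=rd
    for _ in range(30): r=rd/(1+cm['k1']*r*r)
    if rd>0: d[:2]*=r/rd
    w=T[:3,:3]@d; o=T[:3,3]; return o+w*(z-o[2])/w[2]
def st():
    s=read_state(); print({k:np.round(s[k],3).tolist() for k in('clock','eef_pos','tool_rot','force','torque','width','qpos')})
    return s
def go(p,yaw=None):
    """print cm shift in tool axes to world TCP p, and turn (deg, tool z) to yaw"""
    s=read_state(); A=R.from_euler('xyz',s['tool_rot'])
    print('travel',np.round(A.inv().apply(np.array(p)-s['eef_pos'])/10,2))
    B=R.from_euler('xyz',[np.pi,0,s['tool_rot'][2] if yaw is None else yaw])
    print('angular',np.round((A.inv()*B).as_rotvec(degrees=True),1))
E
python3 - <<'E'
from h import *
s=st(); print(s.keys(), [ (k,s[k]) for k in s if 'off' in k])
try: print(grasp_offset)
except Exception as e: print(e)
for n in('top','side'):
    cm=camera_model(n); print(n,np.round(cm['T'],2).tolist(),cm['mtx'],cm['k1'])
save('top','top0.png'); save('side','side0.png')
E
```

```text
{'clock': 0.0, 'eef_pos': [238.314, 604.043, 230.396], 'tool_rot': [-3.14, 0.0, 2.766], 'force': [-0.12, -0.373, -0.584], 'torque': [-0.041, 0.03, -0.015], 'width': 85.47, 'qpos': [-1.261, 0.629, 0.038, 1.518, -0.027, 0.996, -0.02]}
dict_keys(['clock', 'qpos', 'qd', 'tau', 'eef_pos', 'tool_rot', 'force', 'torque', 'width']) []
18.700000000000003
top [[0.02, -1.0, 0.09, 372.33], [-1.0, -0.02, 0.02, -2.03], [-0.02, -0.09, -1.0, 1663.41], [0.0, 0.0, 0.0, 1.0]] [[510.84456531   0.         314.44672982]
 [  0.         510.84456531 206.21239935]
 [  0.           0.           1.        ]] -0.06175518348734917
side [[-0.95, -0.22, 0.24, 257.71], [-0.32, 0.68, -0.65, 755.87], [-0.02, -0.69, -0.72, 948.3], [0.0, 0.0, 0.0, 1.0]] [[462.70464992   0.         314.25008936]
 [  0.         462.70464992 198.1806278 ]
 [  0.           0.           1.        ]] -0.0855549430139014
```

View pics/top0.png

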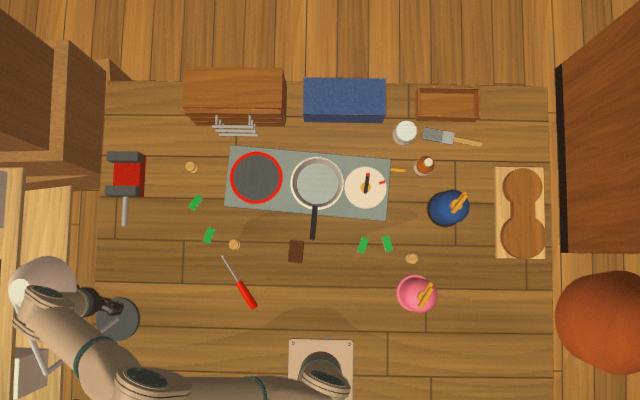

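View pics/side0.png

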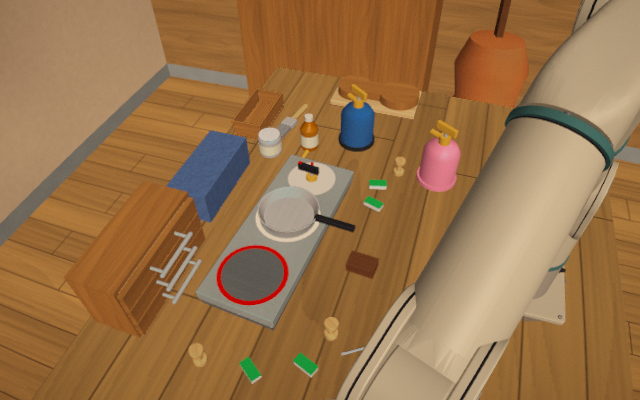

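Four green cauls in the top view, at (196,202), (209,235), (363,245) and (387,244). The red-ringed burner is at (256,177) on the left, and the pan is at (317,182) on the white ring with its handle at (314,222). The dial and lever are at (366,187). The blue bottle is at (449,207); the pink look-alike at (417,294) is to be left alone.

```bash
cat > m.py <<'E'
from h import *
def greens(n,im,z=16,cm=None,amin=20):
    hsv=cv2.cvtColor(im,cv2.COLOR_RGB2HSV); m=cv2.inRange(hsv,(48,120,60),(80,255,255))
    out=[]
    for c in cv2.findContours(m,cv2.RETR_EXTERNAL,cv2.CHAIN_APPROX_NONE)[0]:
        if cv2.contourArea(c)<amin: continue
        P=np.array([ray(n,*p,z,cm)[:2] for p in c[:,0].astype(float)],np.float32)
        (cx,cy),(w,h),a=cv2.minAreaRect(P)
        yaw=np.radians(a if w>h else a+90)
        M=cv2.moments(c); q=ray(n,M['m10']/M['m00'],M['m01']/M['m00'],z,cm)
        out.append((q[0],q[1],(yaw+np.pi/2)%np.pi-np.pi/2,w,h))
    return out
E
python3 - <<'E'
from m import *
np.set_printoptions(precision=1,suppress=True)
for n in('top','side'):
    im=cv2.imread(f'pics/raw_{n}0.png')[:,:,::-1].copy()
    print(n); 
    for g in greens(n,im): print('green',np.round(g,2))
    hsv=cv2.cvtColor(im,cv2.COLOR_RGB2HSV)
    red=cv2.inRange(hsv,(0,170,90),(6,255,255))|cv2.inRange(hsv,(174,170,90),(180,255,255))
    for c in cv2.findContours(red,cv2.RETR_EXTERNAL,cv2.CHAIN_APPROX_NONE)[0]:
        a=cv2.contourArea(c)
        if a<4: continue
        P=np.array([ray(n,*p,50)[:2] for p in c[:,0].astype(float)],np.float32)
        print('red',a,c[:,0].mean(0),cv2.minEnclosingCircle(P),P.mean(0))
    for nm,lo,hi in (('blue',(105,120,40),(125,255,255)),('brass',(15,150,130),(25,255,255)),('black',(0,0,0),(180,255,45))):
        m=cv2.inRange(hsv,lo,hi); k,_,stt,ce=cv2.connectedComponentsWithStats(m)
        for i in range(1,k):
            if stt[i,4]>15 and (nm!='brass' or stt[i,4]<900): print(nm,stt[i],ce[i])
im=cv2.imread('pics/raw_top0.png'); a=cv2.resize(im[140:270,270:480],(798,494),interpolation=cv2.INTER_CUBIC)
cv2.imwrite('pics/c1.png',a)
im=cv2.imread('pics/raw_side0.png'); a=cv2.resize(im[70:270,240:480],(720,600),interpolation=cv2.INTER_CUBIC)
cv2.imwrite('pics/c2.png',a)
E
```

```text
top
green [ 403.2 -128.1   -0.3   23.3   47.9]
green [ 409.9 -207.6    0.3   48.3   22.1]
green [426.  371.7  -0.4  23.5  49. ]
green [533.1 419.6  -0.6  22.   48.8]
red 191.0 [246.1 294.5] ((238.80569458007812, 239.1260528564453), 48.266212463378906) [240.2 237.2]
red 5.0 [367.8 174.5] ((626.80029296875, -139.16455078125), 5.102602481842041) [ 626.8 -140. ]
red 690.0 [132.1 174.7] ((611.767822265625, 619.3782958984375), 75.06884002685547) [614.4 620.6]
red 2066.5 [255.8 177.3] ((612.8237915039062, 217.33631896972656), 84.51365661621094) [612.1 217.7]
blue [430 194  37  30 581] [446.5 210.4]
brass [  0   0  10  14 101] [4.4 5. ]
brass [  9   0  28  33 640] [24.  12.3]
brass [612   0  27  21 307] [620.8   6.9]
brass [213  69   9   7  19] [216.6  71.5]
brass [253  70  16   9  39] [260.8  74.5]
brass [269  70  13   8  31] [275.6  73.3]
brass [219  74  19  12  70] [228.4  78.4]
brass [237  75   8   9  16] [240.8  78.2]
brass [244  74  10   8  28] [248.3  77.1]
brass [209  77   7   8  16] [212.4  80.8]
brass [191  78   9  14  43] [195.2  84.9]
brass [251  79   8   7  19] [254.6  82.2]
bra
[... 1982 characters left out ...]
4  11  10  34] [104.6 269.3]
brass [112 264  17  20  56] [120.2 274.4]
brass [173 264  20  27 144] [182.6 277.3]
brass [110 268   8   8  22] [113.4 271.6]
brass [ 92 273  16  18  59] [ 99.6 282.7]
brass [ 78 274   7  10  27] [ 80.5 278.2]
brass [141 304  10  15  18] [145.5 310.9]
brass [233 374  12  25  46] [239.1 385.5]
brass [  0 393  14   7  41] [  4.7 397. ]
black [588   0   9  19  30] [591.6   8.9]
black [497  13   4  11  16] [498.4  17.8]
black [511 115  96  48 212] [564.2 130.1]
black [339 136  34  15 101] [354.  146.2]
black [299 163  19  11 115] [308.6 168. ]
black [315 215  39  16 242] [334.4 222.5]
black [346 292  69 108 166] [379.3 343. ]
black [461 343  35  57 106] [477.8 370.5]
```

View pics/c1.png

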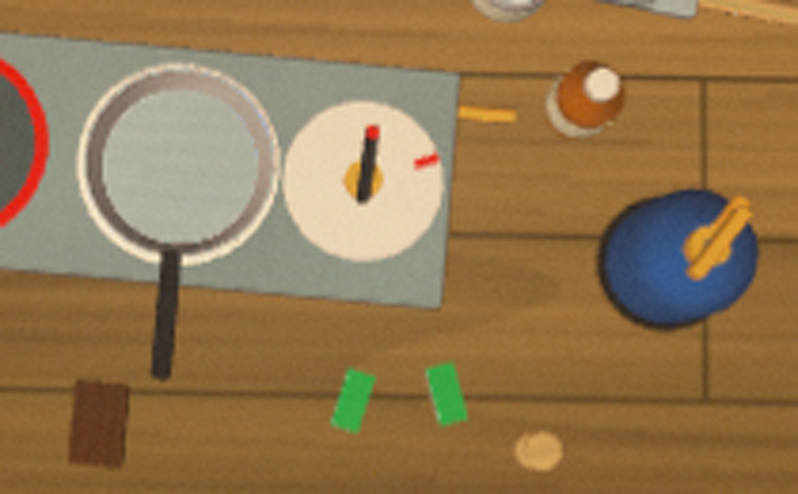

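View pics/c2.png

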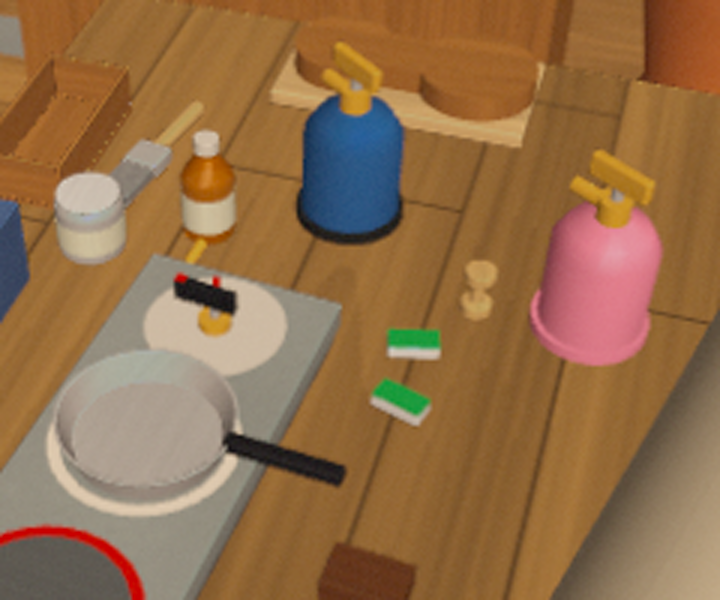

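```bash
python3 - <<'E'
from h import *
np.set_printoptions(precision=1,suppress=True)
c1=lambda x,y:(270+x/3.8,140+y/3.8); c2=lambda x,y:(240+x/3,70+y/3)
def t(l,p,z,n='top'): print(l,ray(n,*p,z))
t('pan rim',c1(180,163),84);t('pan handle tip',c1(161,378),85);t('handle root',c1(172,252),85)
t('dial',c1(362,181),50);t('dial s',c2(215,325),50,'side');t('mark',c1(427,161),50);t('nose',c1(372,131),97);t('lever tail',c1(364,202),97)
t('scr a',c1(743,200),193);t('scr b',c1(696,274),193)
t('scr a s',c2(340,47),193,'side');t('scr b s',c2(378,86),193,'side')
t('bottle foot s',c2(350,205),0,'side')
t('hob corners',c1(459,73),50);t('',c1(441,307),50);t('',(232,147),50)
# pan rim in side
t('pan rim s',c2(147,417),84,'side'); t('handle tip s',c2(343,473),85,'side')
t('spool',c1(540,450),53);t('tin-lid jar',(405,132),70)
im=cv2.imread('pics/raw_top0.png')[:,:,::-1].copy();hsv=cv2.cvtColor(im,cv2.COLOR_RGB2HSV)
m=cv2.inRange(hsv,(0,170,90),(6,255,255))|cv2.inRange(hsv,(174,170,90),(180,255,255))
ys,xs=np.nonzero(m[165:200,340:400]); print(xs+340,ys+165)
st()
E
```

```text
pan rim [592.3  19.7  84. ]
pan handle tip [415.9  31.8  85. ]
handle root [518.8  24.8  85. ]
dial [ 584.5 -132.4   50. ]
dial s [ 585.4 -130.7   50. ]
mark [ 602.3 -186.7   50. ]
nose [ 619.5 -136.4   97. ]
lever tail [ 561.1 -130.4   97. ]
scr a [ 556.2 -412.   193. ]
scr b [ 498.9 -375.6  193. ]
scr a s [ 546.5 -406.3  193. ]
scr b s [ 493.6 -351.3  193. ]
bottle foot s [ 526.1 -403.6    0. ]
hob corners [ 677.5 -213.2   50. ]
 [ 480.  -199.2   50. ]
 [709.3 297.5  50. ]
pan rim s [590.8  27.4  84. ]
handle tip s [416.2  36.7  85. ]
spool [ 363.  -281.4   53. ]
tin-lid jar [ 762.2 -255.5   70. ]
[367 368 367 368 369 367 368 369 367 368 383 384 380 381 382 383 384 380] [173 173 174 174 174 175 175 175 176 176 181 181 182 182 182 182 182 183]
{'clock': 0.1, 'eef_pos': [238.35, 604.119, 230.493], 'tool_rot': [-3.14, 0.0, 2.766], 'force': [-0.062, 0.178, -0.172], 'torque': [-0.036, -0.015, 0.005], 'width': 85.486, 'qpos': [-1.261, 0.629, 0.038, 1.518, -0.027, 0.996, -0.02]}
```

```bash
cat >> h.py <<'E'
def chain(*W):
    """W: lists of (x,y,z,yaw): each list = one call, printed relative to the pose at its start"""
    s=read_state(); p0=np.array(s['eef_pos']); A=R.from_euler('xyz',s['tool_rot'])
    for call in W:
        for (x,y,z,yaw) in call:
            B=R.from_euler('xyz',[np.pi,0,yaw]); p=np.array([x,y,z])
            print('T',np.round(A.inv().apply(p-p0)/10,2).tolist(),'A',np.round((A.inv()*B).as_rotvec(degrees=True),1).tolist())
        p0,A=p,B; print('--')
E
python3 - <<'E'
from h import *
chain([(426,372,110,2.78)],[(426,372,50,2.78),(426,372,3,2.78)])
E
```

```text
T [-25.97, -14.68, 12.08] A [-0.1, 0.0, -0.8]
--
T [0.0, -0.0, 6.0] A [0.0, 0.0, 0.0]
T [0.0, -0.0, 10.7] A [0.0, 0.0, 0.0]
--
```

```bash
python3 -m jog '{"angular":[[0,0,0],[0,0,0],[0,0,0],[0,0,0],[0,0,0]],"travel":[[-5,-2.8,1],[-10,-5.6,3],[-15,-8.4,5],[-20,-11.2,7],[-20.97,-11.68,7.08]],"fingers":[0.4,0.4,0.4,0.4,0.4]}'
python3 -m jog '{"angular":[[0,0,-0.8],[0,0,-0.8],[0,0,-0.8],[0,0,-0.8]],"travel":[[-5,-3,5],[-5,-3,5],[-5,-3,5],[-5,-3,5]],"fingers":[0.4,0.4,0.4,0.4]}'
python3 - <<'E'
from m import *
st(); cm=camera_model('wrist')
save('wrist','w1.png')
im=cv2.imread('pics/raw_w1.png')[:,:,::-1].copy()
for g in greens('wrist',im,16,cm): print(np.round(g,2))
save('top','t1.png'); im=cv2.imread('pics/raw_t1.png')[:,:,::-1].copy()
for g in greens('top',im): print(np.round(g,2))
E
```

```text
clock: 0.72
eef_pos: [393.4, 413.2, 158.8]
tool_rot: [-3.136, 0.001, 2.758]
force: [-0.7, 0.2, 0.1]
width: 51.4
clock: 1.23
eef_pos: [425.4, 375.3, 111.3]
tool_rot: [3.139, -0.001, 2.782]
force: [-0.4, 0.4, 0.7]
width: 51.5
{'clock': 1.225, 'eef_pos': [425.432, 375.255, 111.341], 'tool_rot': [3.139, -0.001, 2.782], 'force': [-0.407, 0.44, 0.72], 'torque': [0.036, 0.008, 0.011], 'width': 51.465, 'qpos': [-0.776, 0.67, 0.008, 1.862, -0.011, 0.608, 0.45]}
[521.88 433.55   0.94  17.96  15.02]
[ 4.2684e+02  3.7137e+02 -3.5000e-01  2.1960e+01  4.8090e+01]
[ 4.0323e+02 -1.2814e+02 -3.1000e-01  2.3330e+01  4.7910e+01]
[ 4.0998e+02 -2.0756e+02  2.9000e-01  4.8320e+01  2.2150e+01]
[438.11 366.88   1.27  22.92  22.49]
[533.26 419.36  -0.63  22.52  48.76]
```

View pics/w1.png

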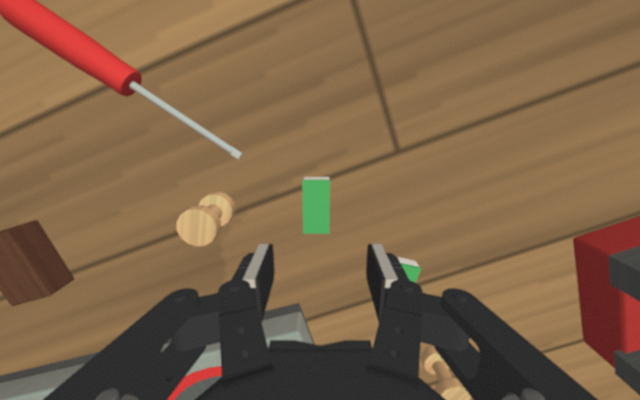

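The wrist view shows the caul at (316,206), aligned between the fingers. Ray-cast puts it at (427, 371). Going down to grip it.

```bash
python3 -m jog '{"angular":[[0,0,0],[0,0,0],[0,0,0],[0,0,0],[0,0,0]],"travel":[[-0.28,-0.32,5],[-0.28,-0.32,9],[-0.28,-0.32,10.8],[-0.28,-0.32,10.8],[-0.28,-0.32,10.8]],"fingers":[0.4,0.4,0.4,0.4,0.9]}'
python3 -m jog '{"angular":[[0,0,0],[0,0,0],[0,0,0],[0,0,0],[0,0,0]],"travel":[[0,0,0],[0,0,0],[0,0,0],[0,0,-3],[0,0,-9]],"fingers":[0.9,0.9,0.9,0.9,0.9]}'
python3 -m jog '{"angular":[[0,0,0]],"travel":[[0,0,-5]],"fingers":[0.9]}'
python3 - <<'E'
from h import *
pc=np.array([592,23]);y=-0.069
d=lambda k:np.array([np.cos(y+k*np.pi/2),np.sin(y+k*np.pi/2)])
for k in range(4): print(k,np.round(pc+36*d(k),1), 'yaw',round((y+k*np.pi/2)%np.pi,2))
q=pc+36*d(1)
chain([(q[0],q[1]+40,150,y+np.pi/2)],[(*q,110,y+np.pi/2),(*q,66,y+np.pi/2)])
E
```

```text
clock: 1.95
eef_pos: [428.4, 369.9, 3.9]
tool_rot: [3.139, 0.001, 2.78]
force: [-0.7, -0.4, -0.0]
width: 34.1
clock: 2.58
eef_pos: [426.6, 367.8, 92.4]
tool_rot: [-3.138, -0.002, 2.78]
force: [1.6, 1.0, -0.1]
width: 22.7
clock: 2.7
eef_pos: [428.0, 369.0, 145.2]
tool_rot: [3.14, 0.001, 2.78]
force: [0.2, 0.1, -0.3]
width: 22.4
0 [627.9  20.5] yaw 3.07
1 [594.5  58.9] yaw 1.5
2 [556.1  25.5] yaw 3.07
3 [589.5 -12.9] yaw 1.5
T [-25.13, -19.36, -0.5] A [0.1, -0.0, 73.2]
--
T [-3.99, 0.28, 4.0] A [0.0, 0.0, 0.0]
T [-3.99, 0.28, 8.4] A [0.0, 0.0, 0.0]
--
```

```bash
python3 - <<'E'
from h import *
chain([(628,20.5,135,3.07)],[(628,20.5,64,3.07)])
E
```

```text
T [-31.04, -25.51, 1.0] A [0.1, 0.1, -16.6]
--
T [-0.0, -0.0, 7.1] A [0.0, 0.0, 0.0]
--
```

```bash
python3 -m jog '{"angular":[[0,0,-4],[0,0,-8],[0,0,-12],[0,0,-16.6],[0,0,-16.6]],"travel":[[-4.4,-3.6,0.2],[-8.8,-7.2,0.4],[-13.2,-10.8,0.6],[-17.6,-14.4,0.8],[-22.04,-18.51,1]],"fingers":[0.9,0.9,0.9,0.9,0.9]}'
python3 - <<'E'
from h import *
st(); chain([(628,20.5,135,3.07)],[(628,20.5,64,3.07)])
E
```

```text
clock: 3.32
eef_pos: [569.5, 116.4, 133.4]
tool_rot: [3.141, 0.002, 3.071]
force: [0.9, 0.1, -0.9]
width: 22.3
{'clock': 3.325, 'eef_pos': [569.492, 116.38, 133.382], 'tool_rot': [3.141, 0.002, 3.071], 'force': [0.896, 0.124, -0.879], 'torque': [0.069, -0.033, -0.018], 'width': 22.344, 'qpos': [-0.177, 0.654, -0.114, 1.806, 0.109, 0.685, 1.149]}
T [-6.52, -9.15, -0.16] A [0.1, 0.1, 0.0]
--
T [-0.0, -0.0, 7.1] A [0.0, 0.0, 0.0]
--
```

```bash
python3 -m jog '{"angular":[[0,0,0],[0,0,0],[0,0,0],[0,0,0]],"travel":[[-3.2,-4.5,-0.1],[-6.5,-9.15,-0.1],[-6.5,-9.15,-0.1],[-6.5,-9.15,-0.1]],"fingers":[0.9,0.9,0.9,0.9]}'
python3 - <<'E'
from h import *
st(); cm=camera_model('wrist'); save('wrist','w2.png'); np.save('cm2.npy',cm,allow_pickle=True)
E
```

```text
clock: 3.82
eef_pos: [626.3, 22.0, 133.9]
tool_rot: [3.141, -0.0, 3.069]
force: [-0.1, 0.3, -0.8]
width: 22.1
{'clock': 3.825, 'eef_pos': [626.256, 22.013, 133.871], 'tool_rot': [3.141, -0.0, 3.069], 'force': [-0.056, 0.268, -0.819], 'torque': [0.091, 0.006, -0.033], 'width': 22.133, 'qpos': [-0.003, 0.709, -0.127, 1.674, 0.118, 0.766, 1.314]}
```

View pics/w2.png

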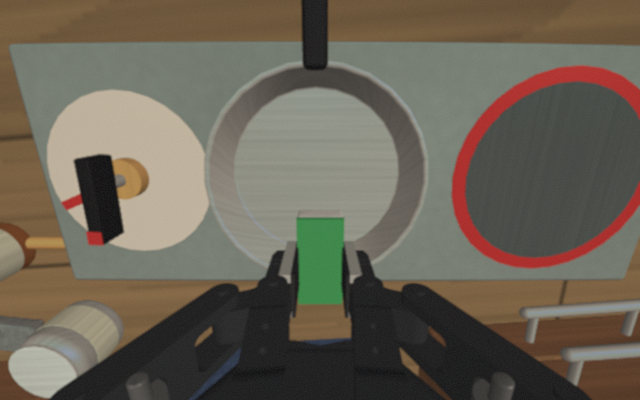

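The caul is held at (320,260). The pan rim runs from (205,170) to (428,170), with the handle side at (316,62). The dial is at about (128,170), with its red mark at (73,202).

```bash
python3 - <<'E'
from h import *
np.set_printoptions(precision=1,suppress=True)
cm=np.load('cm2.npy',allow_pickle=True).item()
im=cv2.imread('pics/raw_w2.png')[:,:,::-1].copy();hsv=cv2.cvtColor(im,cv2.COLOR_RGB2HSV)
for z in(82,87):
  for p in((205,170),(428,170),(316,62)): print('rim',z,ray('wrist',*p,z,cm))
for p in((306,5),(325,5),(304,66),(326,66)): print('handle',ray('wrist',*p,85,cm))
for p in((237,170),(399,170),(316,87)): print('floor',ray('wrist',*p,55,cm))
# dial by mask
m=cv2.inRange(hsv,(8,20,170),(22,90,255)); m[:, 212:]=0
c=max(cv2.findContours(m,cv2.RETR_EXTERNAL,cv2.CHAIN_APPROX_NONE)[0],key=cv2.contourArea)
P=np.array([ray('wrist',*p,50,cm)[:2] for p in c[:,0].astype(float)],np.float32); print('dial',cv2.minEnclosingCircle(P))
m=cv2.inRange(hsv,(0,150,90),(5,255,255))|cv2.inRange(hsv,(175,150,90),(180,255,255))
k,_,s,ce=cv2.connectedComponentsWithStats(m)
for i in range(1,k):
    if s[i,4]>15: print('red',s[i],ce[i],ray('wrist',*ce[i],50,cm))
E
```

```text
rim 82 [582.1 -55.4  82. ]
rim 82 [593.5 100.7  82. ]
rim 82 [519.2  27.6  82. ]
rim 87 [581.3 -53.2  87. ]
rim 87 [592.4  98.9  87. ]
rim 87 [520.   27.6  87. ]
handle [488.6  24.1  85. ]
handle [489.4  35.2  85. ]
handle [521.4  20.   85. ]
handle [522.4  33.6  85. ]
floor [588.5 -41.3  55. ]
floor [597.9  87.7  55. ]
floor [531.6  26.3  55. ]
dial ((588.120849609375, -132.83660888671875), 67.20812225341797)
red [ 452   66  188  202 6086] [537. 160.] [598.7 201.5  50. ]
red [ 62 195  21  14 155] [ 72.7 201.7] [ 606.  -187.8   50. ]
red [ 87 231  17  14 193] [ 94.8 237.7] [ 640.3 -179.2   50. ]
```

```bash
python3 -m jog '{"angular":[[0,0,0],[0,0,0],[0,0,0],[0,0,0],[0,0,0]],"travel":[[-0.55,-0.16,3],[-0.55,-0.16,5.8],[-0.55,-0.16,7],[-0.55,-0.16,7.1],[-0.55,-0.16,7.1]],"fingers":[0.9,0.9,0.9,0.9,0.9]}'
python3 -m jog '{"angular":[[0,0,0],[0,0,0],[0,0,0],[0,0,0],[0,0,0]],"travel":[[0,0,0],[0,0,0],[0,0,0],[0,0,-5],[0,0,-9]],"fingers":[0.5,0.5,0.5,0.5,0.4]}'
python3 - <<'E'
from h import *
st(); chain([(533,419.5,140,2.51)],[(533,419.5,4,2.51)])
E
```

```text
clock: 4.5
eef_pos: [632.6, 20.3, 63.5]
tool_rot: [3.141, 0.002, 3.07]
force: [0.1, -0.0, -0.4]
width: 21.9
clock: 5.12
eef_pos: [632.1, 19.7, 153.8]
tool_rot: [3.141, 0.0, 3.069]
force: [-0.3, 0.2, -0.3]
width: 51.1
{'clock': 5.125, 'eef_pos': [632.061, 19.699, 153.784], 'tool_rot': [3.141, 0.0, 3.069], 'force': [-0.253, 0.153, -0.274], 'torque': [0.002, -0.065, 0.074], 'width': 51.108, 'qpos': [0.003, 0.691, -0.131, 1.642, 0.114, 0.815, 1.322]}
T [12.77, 39.16, 1.38] A [0.0, 0.0, 32.0]
--
T [-0.0, -0.0, 13.6] A [0.0, 0.0, 0.0]
--
```

```bash
python3 -m jog '{"angular":[[0,0,7],[0,0,14],[0,0,21],[0,0,28],[0,0,32]],"travel":[[1.8,5.5,0],[3.6,11,0],[5.4,16.5,0],[7.2,22,0],[9,27.5,1]],"fingers":[0.4,0.4,0.4,0.4,0.4]}'
python3 - <<'E'
from m import *
st();
save('top','t2.png'); im=cv2.imread('pics/raw_t2.png')[:,:,::-1].copy()
for g in greens('top',im): print(np.round(g,2))
chain([(533,419.5,120,2.51)],[(533,419.5,4,2.51)])
E
```

```text
clock: 5.75
eef_pos: [562.1, 302.6, 143.4]
tool_rot: [3.139, 0.001, 2.508]
force: [1.7, 0.1, -0.8]
width: 51.4
{'clock': 5.75, 'eef_pos': [562.101, 302.649, 143.399], 'tool_rot': [3.139, 0.001, 2.508], 'force': [1.749, 0.061, -0.796], 'torque': [0.026, -0.054, 0.001], 'width': 51.426, 'qpos': [-0.572, 0.71, 0.057, 1.638, -0.052, 0.793, 0.445]}
[ 4.0333e+02 -1.2822e+02 -3.1000e-01  2.3330e+01  4.7840e+01]
[ 4.0987e+02 -2.0764e+02  2.9000e-01  4.8320e+01  2.2150e+01]
[ 6.389e+02  2.134e+01 -9.000e-02  2.306e+01  4.881e+01]
T [8.02, 7.14, 2.25] A [0.3, -0.4, 0.5]
--
T [-0.0, -0.0, 11.6] A [0.0, 0.0, 0.0]
--
```

```bash
python3 -m jog '{"angular":[[0,0,0],[0,0,0],[0,0,0],[0,0,0],[0,0,0]],"travel":[[4,3.6,1],[8,7.1,2.2],[8,7.1,2.2],[8,7.1,2.2],[8,7.1,2.2]],"fingers":[0.4,0.4,0.4,0.4,0.4]}'
python3 - <<'E'
from m import *
st(); cm=camera_model('wrist'); save('wrist','w3.png')
im=cv2.imread('pics/raw_w3.png')[:,:,::-1].copy()
for g in greens('wrist',im,16,cm):
    print(np.round(g,2)); chain([(g[0],g[1],4,g[2]+np.pi)])
E
```

```text
clock: 6.42
eef_pos: [540.4, 403.0, 120.8]
tool_rot: [-3.141, 0.001, 2.508]
force: [-0.1, -0.2, 1.0]
width: 51.3
{'clock': 6.425, 'eef_pos': [540.43, 402.973, 120.834], 'tool_rot': [-3.141, 0.001, 2.508], 'force': [-0.057, -0.155, 1.038], 'torque': [0.009, 0.002, -0.005], 'width': 51.286, 'qpos': [-0.721, 0.785, 0.067, 1.541, -0.063, 0.817, 0.308]}
[533.78 419.91  -0.61  21.77  48.24]
T [1.54, 0.96, 11.69] A [-0.0, 0.1, -1.4]
--
```

```bash
python3 -m jog '{"angular":[[0,0,-1.4],[0,0,-1.4],[0,0,-1.4],[0,0,-1.4],[0,0,-1.4]],"travel":[[1.54,0.96,3],[1.54,0.96,8],[1.54,0.96,11.7],[1.54,0.96,11.7],[1.54,0.96,11.7]],"fingers":[0.4,0.4,0.4,0.4,0.9]}'
python3 -m jog '{"angular":[[0,0,0],[0,0,0],[0,0,0],[0,0,0],[0,0,0]],"travel":[[0,0,0],[0,0,0],[0,0,0],[0,0,-5],[0,0,-11]],"fingers":[0.9,0.9,0.9,0.9,0.9]}'
python3 -m jog '{"angular":[[0,0,0],[0,0,0]],"travel":[[0,0,-3],[0,0,-3]],"fingers":[0.9,0.9]}'
python3 - <<'E'
from h import *
st(); chain([(562.5,250,145,2.8)],[(560.5,25,135,3.07)],[(560.5,25,64,3.07)])
chain([(598,58.5,135,1.5)],[(598,58.5,64,1.5)])
E
```

```text
clock: 7.1
eef_pos: [533.9, 421.9, 5.1]
tool_rot: [3.139, 0.001, 2.534]
force: [0.7, 0.7, -0.8]
width: 33.9
clock: 7.72
eef_pos: [531.7, 421.4, 114.3]
tool_rot: [-3.14, -0.001, 2.535]
force: [1.0, 0.9, -0.7]
width: 22.5
clock: 7.98
eef_pos: [534.3, 423.3, 147.7]
tool_rot: [3.134, 0.002, 2.535]
force: [0.2, -0.2, -0.7]
width: 22.1
{'clock': 7.975, 'eef_pos': [534.3, 423.328, 147.739], 'tool_rot': [3.134, 0.002, 2.535], 'force': [0.193, -0.236, -0.687], 'torque': [0.026, -0.027, -0.012], 'width': 22.096, 'qpos': [-0.747, 0.76, 0.065, 1.507, -0.058, 0.869, 0.301]}
T [-12.19, -12.64, 0.21] A [0.4, 0.2, -15.2]
--
T [-7.35, -21.27, 1.0] A [0.0, 0.0, -15.5]
--
T [-0.0, -0.0, 7.1] A [0.0, 0.0, 0.0]
--
T [-26.02, -26.36, 1.13] A [0.4, -0.1, 59.3]
--
T [0.0, -0.0, 7.1] A [0.0, 0.0, 0.0]
--
```

```bash
python3 -m jog '{"angular":[[0,0,-4],[0,0,-8],[0,0,-12],[0,0,-15],[0,0,-15.2]],"travel":[[-3,-3.2,0],[-6,-6.4,0],[-9,-9.6,0.2],[-12.2,-12.6,0.2],[-12.2,-12.6,0.2]],"fingers":[0.9,0.9,0.9,0.9,0.9]}'
python3 -m jog '{"angular":[[0,0,-4],[0,0,-8],[0,0,-12],[0,0,-15.5],[0,0,-15.5]],"travel":[[-1.8,-5.2,0],[-3.6,-10.4,0.5],[-5.4,-15.6,1],[-7.35,-21.27,1],[-7.35,-21.27,1]],"fingers":[0.9,0.9,0.9,0.9,0.9]}'
python3 - <<'E'
from h import *
st(); chain([(560,25,135,3.07),(560,25,64,3.07)])
E
```

```text
clock: 8.6
eef_pos: [561.6, 242.6, 140.5]
tool_rot: [-3.137, 0.0, 2.794]
force: [0.2, 0.3, -1.0]
width: 22.5
clock: 9.22
eef_pos: [558.1, 16.9, 130.6]
tool_rot: [-3.138, -0.002, 3.062]
force: [-0.2, 1.8, -0.3]
width: 22.2
{'clock': 9.225, 'eef_pos': [558.133, 16.881, 130.562], 'tool_rot': [-3.138, -0.002, 3.062], 'force': [-0.162, 1.791, -0.276], 'torque': [0.063, 0.0, -0.01], 'width': 22.228, 'qpos': [0.002, 0.635, -0.129, 1.867, 0.132, 0.651, 1.283]}
T [-0.12, 0.82, -0.45] A [-0.2, -0.1, -0.5]
T [-0.14, 0.85, 6.65] A [-0.2, -0.1, -0.5]
--
```

```bash
python3 -m jog '{"angular":[[0,0,0],[0,0,0]],"travel":[[0,0.6,0],[0,0.6,0]],"fingers":[0.9,0.9]}'
python3 - <<'E'
from h import *
chain([(560,25,64,3.07)])
E
```

```text
clock: 9.48
eef_pos: [559.4, 33.3, 131.3]
tool_rot: [3.14, -0.0, 3.075]
force: [-0.1, -0.1, 0.3]
width: 21.9
T [-0.12, -0.83, 6.73] A [0.1, -0.0, 0.3]
--
```

```bash
python3 -m jog '{"angular":[[0,0,0],[0,0,0],[0,0,0],[0,0,0],[0,0,0]],"travel":[[-0.1,-0.7,1],[-0.1,-0.7,3],[-0.1,-0.7,6],[-0.1,-0.7,6.7],[-0.1,-0.7,6.7]],"fingers":[0.9,0.9,0.9,0.9,0.9]}'
python3 -m jog '{"angular":[[0,0,0],[0,0,0],[0,0,0],[0,0,0],[0,0,0]],"travel":[[0,0,0],[0,0,0],[0,0,0],[0,0,-4],[0,0,-9]],"fingers":[0.5,0.5,0.5,0.5,0.4]}'
python3 - <<'E'
from m import *
st(); save('top','t3.png'); im=cv2.imread('pics/raw_t3.png')[:,:,::-1].copy()
for g in greens('top',im): print(np.round(g,2))
for g in greens('top',im,71): print(np.round(g,2))
chain([(403,-120,140,-.31+np.pi)],[(403,-128.2,4,-.31+np.pi)])
E
```

```text
clock: 10.1
eef_pos: [559.7, 22.9, 64.1]
tool_rot: [-3.141, -0.001, 3.072]
force: [-0.0, -0.3, -0.4]
width: 22.4
clock: 10.72
eef_pos: [559.2, 22.6, 154.9]
tool_rot: [-3.141, -0.002, 3.071]
force: [0.7, 0.1, -0.3]
width: 51.2
{'clock': 10.725, 'eef_pos': [559.198, 22.579, 154.87], 'tool_rot': [-3.141, -0.002, 3.071], 'force': [0.652, 0.144, -0.267], 'torque': [-0.061, -0.117, 0.009], 'width': 51.244, 'qpos': [0.003, 0.601, -0.143, 1.845, 0.124, 0.706, 1.291]}
[ 4.0298e+02 -1.2818e+02 -3.1000e-01  2.3330e+01  4.7910e+01]
[ 4.0987e+02 -2.0764e+02  2.9000e-01  4.8320e+01  2.2150e+01]
[ 4.0196e+02 -1.2397e+02 -3.1000e-01  2.2550e+01  4.6310e+01]
[ 4.0862e+02 -2.0078e+02  2.9000e-01  4.6710e+01  2.1410e+01]
T [15.02, -15.4, 2.02] A [0.1, 0.5, 13.7]
--
T [-0.25, -0.78, 13.6] A [0.0, 0.0, 0.0]
--
```

```bash
python3 -m jog '{"angular":[[0,0,4],[0,0,8],[0,0,12],[0,0,13.7],[0,0,13.7]],"travel":[[4,-4,0],[8,-8,0],[12,-12,0],[15,-15.4,2],[15,-15.4,2]],"fingers":[0.4,0.4,0.4,0.4,0.4]}'
python3 -m jog '{"angular":[[0,0,0],[0,0,0]],"travel":[[0,0,0],[0,0,0]],"fingers":[0.4,0.4]}'
python3 - <<'E'
from m import *
st(); cm=camera_model('wrist'); save('wrist','w4.png')
im=cv2.imread('pics/raw_w4.png')[:,:,::-1].copy()
for g in greens('wrist',im,16,cm):
    print(np.round(g,2)); chain([(g[0],g[1],4,g[2]+np.pi)])
E
```

```text
clock: 11.4
eef_pos: [395.7, -122.6, 133.9]
tool_rot: [-3.14, -0.004, 2.826]
force: [0.3, 1.5, 0.0]
width: 51.0
clock: 11.65
eef_pos: [401.2, -119.5, 134.9]
tool_rot: [3.141, 0.002, 2.834]
force: [0.3, -0.3, -0.2]
width: 51.2
{'clock': 11.65, 'eef_pos': [401.173, -119.54, 134.857], 'tool_rot': [3.141, 0.002, 2.834], 'force': [0.328, -0.324, -0.236], 'torque': [-0.006, 0.025, -0.003], 'width': 51.217, 'qpos': [0.287, 0.48, -0.089, 2.231, 0.097, 0.432, 1.384]}
[ 6.1435e+02  5.7000e+01 -7.0000e-02  2.8330e+01  6.0860e+01]
T [-14.98, 23.28, 13.12] A [0.0, 0.1, -13.6]
--
[ 4.1105e+02 -2.0778e+02  2.7000e-01  4.8500e+01  2.2950e+01]
T [-3.61, -8.11, 13.08] A [0.0, 0.1, -33.4]
--
[ 4.0432e+02 -1.2830e+02 -3.0000e-01  2.1840e+01  4.7120e+01]
T [-0.56, -0.74, 13.08] A [0.0, 0.1, -0.3]
--
```

```bash
python3 -m jog '{"angular":[[0,0,0],[0,0,0],[0,0,0],[0,0,0],[0,0,0]],"travel":[[-0.56,-0.74,4],[-0.56,-0.74,9],[-0.56,-0.74,13.1],[-0.56,-0.74,13.1],[-0.56,-0.74,13.1]],"fingers":[0.4,0.4,0.4,0.4,0.9]}'
python3 -m jog '{"angular":[[0,0,0],[0,0,0],[0,0,0],[0,0,0],[0,0,0]],"travel":[[0,0,0],[0,0,0],[0,0,0],[0,0,-5],[0,0,-11]],"fingers":[0.9,0.9,0.9,0.9,0.9]}'
python3 -m jog '{"angular":[[0,0,0],[0,0,0]],"travel":[[0,0,-3],[0,0,-3]],"fingers":[0.9,0.9]}'
python3 - <<'E'
from h import *
st(); chain([(500,-70,145,2.2)],[(593.5,-13.5,145,1.5)],[(593.5,-13.5,64,1.5)])
E
```

```text
clock: 12.32
eef_pos: [403.8, -128.3, 2.7]
tool_rot: [3.14, 0.001, 2.833]
force: [-0.2, -0.8, -0.8]
width: 34.2
clock: 12.95
eef_pos: [401.7, -128.5, 114.7]
tool_rot: [3.141, -0.003, 2.833]
force: [1.5, -0.4, -1.2]
width: 22.5
clock: 13.2
eef_pos: [403.9, -129.7, 145.7]
tool_rot: [-3.141, 0.005, 2.831]
force: [0.2, -0.3, -0.6]
width: 22.3
{'clock': 13.2, 'eef_pos': [403.887, -129.69, 145.704], 'tool_rot': [-3.141, 0.005, 2.831], 'force': [0.209, -0.257, -0.606], 'torque': [-0.019, 0.031, 0.019], 'width': 22.301, 'qpos': [0.783, 0.561, -0.771, 2.198, 0.684, 0.631, 0.775]}
T [-7.33, 8.62, 0.1] A [0.1, 0.3, 36.2]
--
T [-0.93, 10.88, 0.0] A [0.0, -0.0, 40.1]
--
T [0.0, -0.0, 8.1] A [0.0, 0.0, 0.0]
--
```

```bash
python3 -m jog '{"angular":[[0,0,8],[0,0,16],[0,0,24],[0,0,32],[0,0,36.2]],"travel":[[-2,2,0],[-4,4,0],[-6,6,0],[-7.3,8.6,0],[-7.3,8.6,0.1]],"fingers":[0.9,0.9,0.9,0.9,0.9]}'
python3 -m jog '{"angular":[[0,0,8],[0,0,16],[0,0,24],[0,0,32],[0,0,40]],"travel":[[-0.2,3,0],[-0.4,6,0],[-0.6,9,0],[-0.9,10.9,0],[-0.9,10.9,0]],"fingers":[0.9,0.9,0.9,0.9,0.9]}'
python3 -m jog '{"angular":[[0,0,0],[0,0,0]],"travel":[[0,0,0],[0,0,0]],"fingers":[0.9,0.9]}'
python3 - <<'E'
from h import *
st(); chain([(593.5,-13.5,64,1.5)])
E
```

```text
clock: 13.82
eef_pos: [499.5, -67.0, 141.6]
tool_rot: [3.141, -0.001, 2.201]
force: [-0.2, -1.0, 0.1]
width: 22.7
clock: 14.45
eef_pos: [592.2, -11.0, 141.0]
tool_rot: [-3.141, 0.0, 1.5]
force: [-0.1, -0.4, -0.6]
width: 22.8
clock: 14.7
eef_pos: [591.0, -12.7, 141.8]
tool_rot: [-3.14, 0.001, 1.505]
force: [-0.0, 0.2, -1.2]
width: 22.3
{'clock': 14.7, 'eef_pos': [591.042, -12.701, 141.784], 'tool_rot': [-3.14, 0.001, 1.505], 'force': [-0.004, 0.192, -1.213], 'torque': [0.04, 0.05, 0.048], 'width': 22.306, 'qpos': [0.21, 0.678, -0.376, 1.764, 0.34, 0.765, -0.405]}
T [-0.06, 0.26, 7.78] A [-0.1, 0.0, 0.3]
--
```

```bash
python3 - <<'E'
from m import *
cm=camera_model('wrist'); save('wrist','w5.png')
im=cv2.imread('pics/raw_w5.png')[:,:,::-1].copy()
for g in greens('wrist',im,71,cm): print(np.round(g,2))
E
```

```text
[587.87 -62.67   1.51  81.31  40.05]
[ 5.6251e+02  2.3160e+01 -8.0000e-02  2.1930e+01  4.7660e+01]
[ 6.3162e+02  2.0590e+01 -7.0000e-02  2.1770e+01  4.8390e+01]
```

View pics/w5.png

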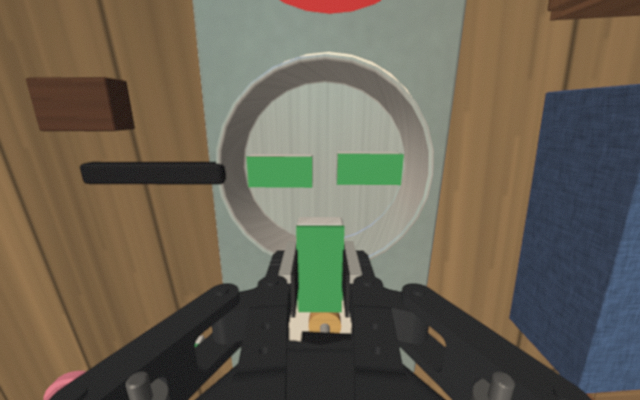

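Two cauls lie flat in the pan, at (280,171) and (370,169). The third is held at (320,265). Placing it now.

```bash
python3 -m jog '{"angular":[[0,0,0],[0,0,0],[0,0,0],[0,0,0],[0,0,0]],"travel":[[-0.1,0.3,3],[-0.1,0.3,6],[-0.1,0.3,7.7],[-0.1,0.3,7.8],[-0.1,0.3,7.8]],"fingers":[0.9,0.9,0.9,0.9,0.9]}'
python3 -m jog '{"angular":[[0,0,0],[0,0,0],[0,0,0],[0,0,0],[0,0,0]],"travel":[[0,0,0],[0,0,0],[0,0,0],[0,0,-4],[0,0,-9]],"fingers":[0.5,0.5,0.5,0.5,0.4]}'
python3 - <<'E'
from m import *
st(); save('top','t4.png'); im=cv2.imread('pics/raw_t4.png')[:,:,::-1].copy()
for g in greens('top',im): print(np.round(g,2))
chain([(510,-120,140,2.1)],[(408,-196,130,.28+np.pi)],[(409.5,-207.6,4,.28+np.pi)])
chain([(510,-120,140,1.2)],[(408,-196,130,.28)],[(409.5,-207.6,4,.28)])
E
```

```text
clock: 15.38
eef_pos: [595.3, -13.7, 65.2]
tool_rot: [3.14, -0.0, 1.502]
force: [0.1, 0.2, -0.7]
width: 22.5
clock: 16.0
eef_pos: [593.8, -13.8, 154.7]
tool_rot: [-3.139, 0.0, 1.502]
force: [1.1, -1.0, 0.3]
width: 51.5
{'clock': 16.0, 'eef_pos': [593.799, -13.754, 154.655], 'tool_rot': [-3.139, 0.0, 1.502], 'force': [1.119, -1.009, 0.304], 'torque': [-0.039, -0.057, 0.031], 'width': 51.53, 'qpos': [0.219, 0.666, -0.388, 1.745, 0.332, 0.798, -0.397]}
[ 4.1449e+02 -2.1168e+02  1.0000e-02  3.2150e+01  1.2860e+01]
[5.6823e+02 2.4510e+01 2.0000e-02 4.9030e+01 2.2700e+01]
T [-11.27, -8.09, 2.11] A [0.5, 0.1, -34.2]
--
T [-1.41, -12.64, 1.0] A [-0.0, 0.0, -75.7]
--
T [0.18, -1.16, 12.6] A [0.0, 0.0, 0.0]
--
T [-11.27, -8.09, 2.11] A [0.5, -0.1, 17.3]
--
T [-10.78, -6.75, 1.0] A [0.0, -0.0, 52.7]
--
T [-0.18, 1.16, 12.6] A [0.0, 0.0, 0.0]
--
```

```bash
python3 -m jog '{"angular":[[0,0,7],[0,0,14],[0,0,17],[0,0,17.3],[0,0,17.3]],"travel":[[-3.5,-2.5,0],[-7,-5,1],[-10.5,-7.5,2],[-11.3,-8.1,2],[-11.3,-8.1,2]],"fingers":[0.4,0.4,0.4,0.4,0.4]}'
python3 -m jog '{"angular":[[0,0,10],[0,0,20],[0,0,30],[0,0,40],[0,0,50]],"travel":[[-2.2,-1.4,0],[-4.4,-2.8,0],[-6.6,-4.2,0.5],[-8.8,-5.6,1],[-10.8,-6.75,1]],"fingers":[0.4,0.4,0.4,0.4,0.4]}'
python3 -m jog '{"angular":[[0,0,2.7],[0,0,2.7],[0,0,2.7]],"travel":[[0,0,0],[0,0,0],[0,0,0]],"fingers":[0.4,0.4,0.4]}'
python3 - <<'E'
from m import *
st(); cm=camera_model('wrist'); save('wrist','w6.png')
im=cv2.imread('pics/raw_w6.png')[:,:,::-1].copy()
for g in greens('wrist',im,16,cm):
    print(np.round(g,2)); chain([(g[0],g[1],4,g[2])])
E
```

```text
clock: 16.68
eef_pos: [506.5, -121.1, 134.8]
tool_rot: [3.141, -0.0, 1.2]
force: [1.3, 0.0, -0.2]
width: 51.1
clock: 17.3
eef_pos: [405.3, -196.3, 124.6]
tool_rot: [3.141, -0.002, 0.325]
force: [0.5, -0.2, -0.4]
width: 51.3
clock: 17.68
eef_pos: [405.6, -196.1, 124.6]
tool_rot: [3.142, -0.001, 0.284]
force: [0.4, 0.1, 0.6]
width: 51.4
{'clock': 17.675, 'eef_pos': [405.644, -196.125, 124.606], 'tool_rot': [3.142, -0.001, 0.284], 'force': [0.442, 0.098, 0.62], 'torque': [0.007, -0.011, 0.007], 'width': 51.403, 'qpos': [0.427, 0.53, -0.054, 2.159, 0.061, 0.452, -0.961]}
[ 4.1317e+02 -2.0734e+02  2.8000e-01  4.8420e+01  2.2050e+01]
T [0.43, 1.28, 12.06] A [-0.0, -0.1, -0.1]
--
```

```bash
python3 -m jog '{"angular":[[0,0,0],[0,0,0],[0,0,0],[0,0,0],[0,0,0]],"travel":[[0.4,1.28,4],[0.4,1.28,9],[0.4,1.28,12.1],[0.4,1.28,12.1],[0.4,1.28,12.1]],"fingers":[0.4,0.4,0.4,0.4,0.9]}'
python3 -m jog '{"angular":[[0,0,0],[0,0,0],[0,0,0],[0,0,0],[0,0,0]],"travel":[[0,0,0],[0,0,0],[0,0,0],[0,0,-5],[0,0,-11]],"fingers":[0.9,0.9,0.9,0.9,0.9]}'
python3 -m jog '{"angular":[[0,0,0],[0,0,0],[0,0,0]],"travel":[[0,0,-3],[0,0,-3],[0,0,-3]],"fingers":[0.9,0.9,0.9]}'
python3 - <<'E'
from h import *
st(); chain([(510,-70,145,1.0)],[(599.5,58,145,1.5)],[(599.5,58,64,1.5)])
E
```

```text
clock: 18.35
eef_pos: [411.9, -207.7, 2.5]
tool_rot: [-3.14, -0.001, 0.282]
force: [0.0, -0.4, -0.3]
width: 34.0
clock: 18.98
eef_pos: [410.7, -207.7, 114.1]
tool_rot: [-3.14, 0.002, 0.281]
force: [0.9, -1.9, -1.1]
width: 22.5
clock: 19.35
eef_pos: [410.8, -208.4, 143.0]
tool_rot: [-3.141, 0.001, 0.28]
force: [-0.3, 0.4, 0.1]
width: 22.3
{'clock': 19.35, 'eef_pos': [410.79, -208.369, 142.998], 'tool_rot': [-3.141, 0.001, 0.28], 'force': [-0.338, 0.422, 0.117], 'torque': [0.042, 0.016, 0.008], 'width': 22.296, 'qpos': [0.794, 0.557, -0.553, 2.108, 0.507, 0.61, -1.407]}
T [13.36, -10.55, -0.21] A [-0.0, 0.1, -41.2]
--
T [15.61, 0.62, 0.0] A [0.0, 0.0, -28.6]
--
T [0.0, -0.0, 8.1] A [0.0, 0.0, 0.0]
--
```

```bash
python3 -m jog '{"angular":[[0,0,-9],[0,0,-18],[0,0,-27],[0,0,-36],[0,0,-41.2]],"travel":[[3.3,-2.6,0],[6.6,-5.2,0],[9.9,-7.8,0],[13.3,-10.5,0],[13.4,-10.6,-0.2]],"fingers":[0.9,0.9,0.9,0.9,0.9]}'
python3 -m jog '{"angular":[[0,0,-7],[0,0,-14],[0,0,-21],[0,0,-28],[0,0,-28.6]],"travel":[[4,0.2,0],[8,0.4,0],[12,0.5,0],[15.6,0.6,0],[15.6,0.6,0]],"fingers":[0.9,0.9,0.9,0.9,0.9]}'
python3 -m jog '{"angular":[[0,0,0],[0,0,0],[0,0,0]],"travel":[[0,0,0],[0,0,0],[0,0,0]],"fingers":[0.9,0.9,0.9]}'
python3 - <<'E'
from h import *
st(); chain([(599.5,58,64,1.5)])
E
```

```text
clock: 19.98
eef_pos: [512.1, -64.9, 144.1]
tool_rot: [-3.139, -0.003, 1.009]
force: [-0.8, -1.0, -0.8]
width: 22.5
clock: 20.6
eef_pos: [600.2, 62.6, 143.6]
tool_rot: [-3.139, -0.003, 1.504]
force: [0.1, -1.1, -0.1]
width: 22.4
clock: 20.98
eef_pos: [600.0, 57.4, 145.3]
tool_rot: [-3.141, 0.001, 1.497]
force: [-0.7, 0.3, -1.0]
width: 22.5
{'clock': 20.975, 'eef_pos': [599.985, 57.401, 145.337], 'tool_rot': [-3.141, 0.001, 1.497], 'force': [-0.652, 0.281, -1.006], 'torque': [-0.012, 0.001, -0.028], 'width': 22.472, 'qpos': [0.351, 0.804, -0.846, 1.722, 0.72, 0.957, -0.856]}
T [0.06, -0.05, 8.13] A [-0.0, 0.1, -0.2]
--
```

```bash
python3 -m jog '{"angular":[[0,0,0],[0,0,0],[0,0,0],[0,0,0],[0,0,0]],"travel":[[0,0,3],[0,0,6],[0,0,8],[0,0,8.1],[0,0,8.1]],"fingers":[0.9,0.9,0.9,0.9,0.9]}'
python3 -m jog '{"angular":[[0,0,0],[0,0,0],[0,0,0],[0,0,0],[0,0,0]],"travel":[[0,0,0],[0,0,0],[0,0,0],[0,0,-4],[0,0,-9]],"fingers":[0.5,0.5,0.5,0.5,0.4]}'
python3 - <<'E'
from h import *
st(); chain([(520,40,160,2.25)],[(452.5,32.5,160,3.07)])
E
```

```text
clock: 21.6
eef_pos: [599.8, 59.7, 65.4]
tool_rot: [-3.141, -0.001, 1.499]
force: [-2.5, 2.6, 6.0]
width: 22.9
clock: 22.22
eef_pos: [599.5, 58.1, 154.4]
tool_rot: [-3.139, 0.0, 1.499]
force: [0.7, -0.7, 0.2]
width: 51.1
{'clock': 22.225, 'eef_pos': [599.527, 58.136, 154.434], 'tool_rot': [-3.139, 0.0, 1.499], 'force': [0.702, -0.664, 0.153], 'torque': [-0.022, -0.084, 0.011], 'width': 51.145, 'qpos': [0.355, 0.794, -0.855, 1.713, 0.707, 0.975, -0.844]}
T [-2.38, -7.8, -0.53] A [-0.2, -0.0, -43.0]
--
T [3.66, -5.72, -0.0] A [0.0, 0.0, -47.0]
--
```

```bash
python3 -m jog '{"angular":[[0,0,-9],[0,0,-18],[0,0,-27],[0,0,-36],[0,0,-43]],"travel":[[-0.6,-2,0],[-1.2,-4,0],[-1.8,-6,0],[-2.4,-7.8,0],[-2.4,-7.8,-0.5]],"fingers":[0.4,0.4,0.4,0.4,0.4]}'
python3 -m jog '{"angular":[[0,0,-9],[0,0,-18],[0,0,-27],[0,0,-36],[0,0,-45]],"travel":[[0.9,-1.4,0],[1.8,-2.8,0],[2.7,-4.2,0],[3.6,-5.7,0],[3.6,-5.7,0]],"fingers":[0.4,0.4,0.4,0.4,0.4]}'
python3 -m jog '{"angular":[[0,0,-2],[0,0,-2],[0,0,-2]],"travel":[[0,0,0],[0,0,0],[0,0,0]],"fingers":[0.4,0.4,0.4]}'
python3 - <<'E'
from m import *
st(); save('top','t5.png'); im=cv2.imread('pics/raw_t5.png')[:,:,::-1].copy()
for g in greens('top',im,71): print('top',np.round(g,2))
save('side','s5.png'); im=cv2.imread('pics/raw_s5.png')[:,:,::-1].copy()
for g in greens('side',im,71): print('side',np.round(g,2))
cm=camera_model('wrist'); save('wrist','w7.png');np.save('cm7.npy',cm,allow_pickle=True)
a=cv2.imread('pics/w7.png'); b=cv2.imread('pics/raw_s5.png')[150:250,230:390]
cv2.imwrite('pics/v7.png',np.vstack([cv2.resize(a,(480,300)),cv2.resize(b,(480,300))]))
E
```

```text
clock: 22.85
eef_pos: [519.2, 39.2, 159.2]
tool_rot: [-3.139, -0.0, 2.254]
force: [-0.0, -0.1, 0.2]
width: 51.0
clock: 23.48
eef_pos: [452.6, 31.8, 159.4]
tool_rot: [-3.14, -0.001, 3.04]
force: [0.6, -0.1, 0.7]
width: 51.2
clock: 23.85
eef_pos: [454.0, 32.6, 159.5]
tool_rot: [3.141, 0.0, 3.068]
force: [0.1, -0.1, -0.0]
width: 51.2
{'clock': 23.85, 'eef_pos': [453.994, 32.588, 159.502], 'tool_rot': [3.141, 0.0, 3.068], 'force': [0.099, -0.141, -0.013], 'torque': [-0.005, -0.021, 0.039], 'width': 51.23, 'qpos': [0.624, 0.765, -1.209, 2.099, 0.913, 0.958, 0.393]}
top [595.79  59.95  -1.55  19.06  47.22]
top [5.9664e+02 7.5600e+00 2.0000e-02 1.1432e+02 6.9180e+01]
side [595.5   22.95   0.79  98.83  95.31]
```

View pics/v7.png

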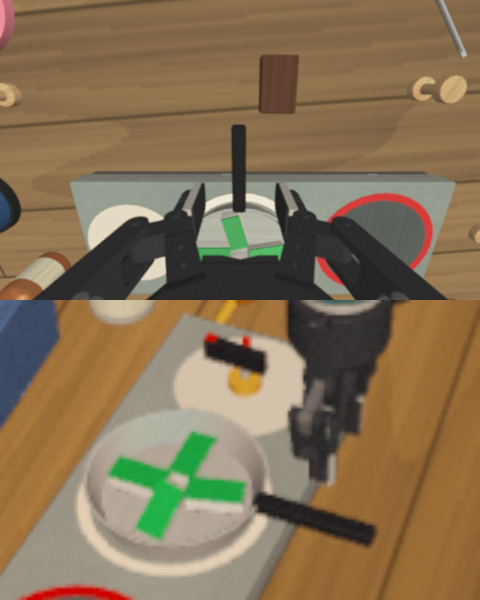

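All four cauls lie in the pan as a cross, and the handle is centred between the fingers at (317,167) to (317,280). Next I work out the handle position.

```bash
python3 - <<'E'
from h import *
np.set_printoptions(precision=1,suppress=True)
cm=np.load('cm7.npy',allow_pickle=True).item()
im=cv2.imread('pics/raw_w7.png')
g=im.max(2)
for v in (170,185,200,220,240,260):
    xs=np.nonzero(g[v,290:345]<75)[0]+290
    if len(xs): print(v,xs.min(),xs.max(),ray('wrist',xs.min(),v,85,cm)[:2],ray('wrist',xs.max(),v,85,cm)[:2])
col=np.nonzero(g[140:290,317]<75)[0]+140; print(col.min(),ray('wrist',317,col.min(),85,cm))
ex=[ray('wrist',u,v,50,cm)[:2] for u,v in ((427,258),(495,258),(577,290))]; print(ex)
chain([(452,33,85,3.07)],[(452,33,72,3.07)])
E
```

```text
170 309 326 [419.5  26.8] [420.5  40.1]
185 309 327 [431.5  25.8] [432.6  40.1]
200 309 327 [444.   24.7] [445.   39.2]
220 310 326 [461.3  24.1] [462.2  37.3]
240 310 327 [479.3  22.6] [480.4  36.9]
260 311 326 [498.3  21.9] [499.3  34.8]
167 [417.6  33.2  85. ]
[array([524.1, 135.7]), array([529.3, 204.5]), array([574.6, 297. ])]
T [0.19, 0.02, 7.45] A [0.0, 0.0, -0.1]
--
T [-0.0, -0.0, 1.3] A [0.0, 0.0, 0.0]
--
```

```bash
python3 -m jog '{"angular":[[0,0,0],[0,0,0],[0,0,0],[0,0,0],[0,0,0]],"travel":[[0.2,-0.1,4],[0.2,-0.1,8],[0.2,-0.1,9.5],[0.2,-0.1,9.5],[0.2,-0.1,9.5]],"fingers":[0.4,0.4,0.4,0.4,0.7]}'
python3 -m jog '{"angular":[[0,0,0],[0,0,0],[0,0,0],[0,0,0],[0,0,0]],"travel":[[0,0,0],[0,0,0],[0,0,0],[0,0,0],[0,0,0]],"fingers":[1,1,1,1,1]}'
python3 - <<'E'
from h import *
s=st(); p=s['eef_pos']; chain([(p[0]+16.5,p[1]+196,p[2],s['tool_rot'][2])])
E
```

```text
clock: 24.62
eef_pos: [452.2, 32.0, 65.1]
tool_rot: [3.141, 0.001, 3.069]
force: [0.6, 0.5, -0.7]
width: 34.0
clock: 25.25
eef_pos: [452.3, 31.7, 65.5]
tool_rot: [-3.142, 0.002, 3.069]
force: [-0.3, -0.6, 5.4]
width: 14.7
{'clock': 25.25, 'eef_pos': [452.343, 31.72, 65.471], 'tool_rot': [-3.142, 0.002, 3.069], 'force': [-0.348, -0.595, 5.387], 'torque': [-0.095, 0.14, -0.038], 'width': 14.664, 'qpos': [0.518, 0.893, -1.036, 2.173, 1.162, 0.819, 0.199]}
T [-0.23, 19.67, -0.0] A [-0.0, 0.1, -0.0]
--
```

Gripped at 14.7 mm. Sliding toward the burner in small rows.

```bash
python3 -m jog '{"angular":[[0,0,0],[0,0,0],[0,0,0],[0,0,0],[0,0,0]],"travel":[[0,1,0],[0,2.5,0],[0,4.5,0],[-0.1,6.5,0],[-0.1,8.5,0]],"fingers":[1,1,1,1,1]}'
python3 - <<'E'
from h import *
st()
E
```

```text
clock: 25.88
eef_pos: [459.5, 111.7, 64.9]
tool_rot: [-3.132, 0.001, 3.063]
force: [-0.1, -10.4, 8.1]
width: 14.8
{'clock': 25.875, 'eef_pos': [459.549, 111.724, 64.86], 'tool_rot': [-3.132, 0.001, 3.063], 'force': [-0.148, -10.379, 8.096], 'torque': [-2.014, -0.179, -0.919], 'width': 14.773, 'qpos': [0.336, 0.909, -1.033, 2.119, 1.139, 0.852, 0.065]}
```

```bash
python3 -m jog '{"angular":[[0,0,0],[0,0,0],[0,0,0],[0,0,0],[0,0,0]],"travel":[[0,2,0],[0,4,0],[0,6,0],[-0.1,8,0],[-0.1,9.6,0]],"fingers":[1,1,1,1,1]}'
python3 -m jog '{"angular":[[0,0,0],[0,0,0],[0,0,0]],"travel":[[0,0.8,0],[0,1.6,0],[0,1.6,0]],"fingers":[1,1,1]}'
python3 - <<'E'
from h import *
st(); save('top','t8.png'); save('side','s8.png')
a=cv2.imread('pics/raw_t8.png')[130:260,210:340]; b=cv2.imread('pics/raw_s8.png')[190:340,190:390]
cv2.imwrite('pics/v8.png',np.hstack([cv2.resize(a,(400,400)),cv2.resize(b,(400,300),interpolation=cv2.INTER_CUBIC).copy() if 0 else cv2.copyMakeBorder(cv2.resize(b,(400,300)),0,100,0,0,cv2.BORDER_CONSTANT)]))
E
```

```text
clock: 26.5
eef_pos: [467.7, 207.8, 64.9]
tool_rot: [-3.133, 0.002, 3.064]
force: [-0.3, -9.5, 8.3]
width: 14.7
clock: 26.88
eef_pos: [469.0, 224.7, 65.1]
tool_rot: [-3.135, 0.002, 3.065]
force: [0.6, -7.2, 7.2]
width: 15.1
{'clock': 26.875, 'eef_pos': [468.995, 224.662, 65.078], 'tool_rot': [-3.135, 0.002, 3.065], 'force': [0.563, -7.17, 7.183], 'torque': [-1.373, -0.188, -0.636], 'width': 15.061, 'qpos': [0.115, 0.947, -1.033, 1.994, 1.094, 0.91, -0.039]}
```

View pics/v8.png

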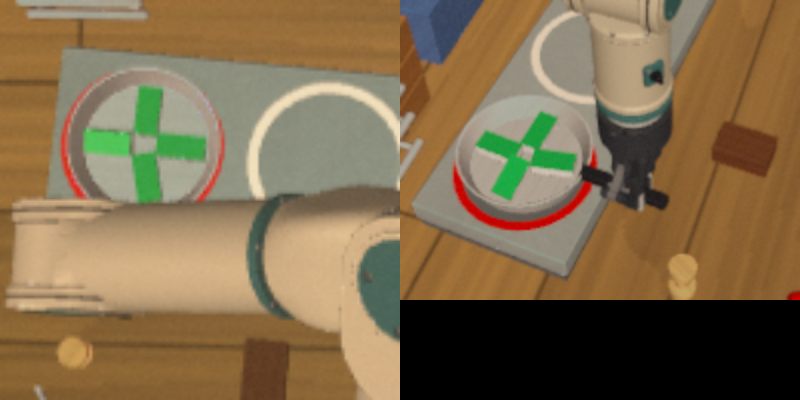

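```bash
python3 - <<'E'
from m import *
np.set_printoptions(precision=1,suppress=True)
for n,f in(('top','t5'),('side','s5'),('side','s8'),('top','t8')):
    im=cv2.imread(f'pics/raw_{f}.png')[:,:,::-1].copy()
    hsv=cv2.cvtColor(im,cv2.COLOR_RGB2HSV); m=cv2.inRange(hsv,(48,120,60),(80,255,255))
    ys,xs=np.nonzero(m); ok=(ys<(255 if n=='side' else 230)) if f!='s8' else ys<330
    p=ray(n,xs[ok].mean(),ys[ok].mean(),71); print(f,p,ok.sum())
    if f=='t8': c=3.077; print('rim',[ray('top',210+x/c,130+y/c,84)[:2] for x,y in((67,143),(216,145),(142,68))],[ray('side',190+x/2,190+y/2,84)[:2] for x,y in((457-400,150),(595-400,152),(526-400,97))], 'cross',ray('top',210+145/c,130+145/c,71))
E
```

```text
t5 [596.5  20.4  71. ] 410
s5 [595.4  23.1  71. ] 508
s8 [611.9 214.   71. ] 719
t8 [611.5 210.4  71. ] 420
rim [array([608.3, 288.5]), array([608.6, 136.3]), array([687. , 214.2])] [array([682.3, 241.4]), array([530.4, 193.7]), array([638.6, 144.5])] cross [609.4 210.4  71. ]
```

Pan centre is about (610, 213) against the burner at (613, 217). A small nudge, then release and back off.

```bash
python3 -m jog '{"angular":[[0,0,0],[0,0,0],[0,0,0],[0,0,0]],"travel":[[-0.2,0.4,0],[-0.2,0.4,0],[-0.2,0.4,0],[-0.2,0.4,0]],"fingers":[1,1,1,1]}'
python3 -m jog '{"angular":[[0,0,0],[0,0,0],[0,0,0],[0,0,0],[0,0,0]],"travel":[[0,0,0],[0,0,0],[0,0,0],[0,0,-4],[0,0,-10]],"fingers":[0.5,0.5,0.5,0.5,0.4]}'
python3 -m jog '{"angular":[[0,0,0],[0,0,0],[0,0,0]],"travel":[[0,0,-5],[0,0,-8],[0,0,-8]],"fingers":[0.2,0.2,0.2]}'
python3 - <<'E'
from m import *
st(); save('top','t9.png'); im=cv2.imread('pics/raw_t9.png')[:,:,::-1].copy()
for g in greens('top',im,71): print('top',np.round(g,2))
save('side','s9.png'); im=cv2.imread('pics/raw_s9.png')[:,:,::-1].copy()
for g in greens('side',im,71): print('side',np.round(g,2))
chain([(470,0,245,3.07)],[(480,-200,245,2.6)],[(527,-394,245,2.6)])
E
```

```text
clock: 27.48
eef_pos: [469.8, 227.3, 64.9]
tool_rot: [-3.133, -0.0, 3.064]
force: [-3.6, -8.4, 9.0]
width: 14.4
clock: 28.1
eef_pos: [469.4, 231.4, 164.3]
tool_rot: [-3.14, -0.003, 3.07]
force: [1.4, 0.3, 1.0]
width: 51.5
clock: 28.48
eef_pos: [471.1, 233.2, 246.8]
tool_rot: [3.139, 0.004, 3.07]
force: [-0.7, -0.4, -1.5]
width: 68.5
{'clock': 28.475, 'eef_pos': [471.107, 233.189, 246.834], 'tool_rot': [3.139, 0.004, 3.07], 'force': [-0.742, -0.354, -1.522], 'torque': [-0.016, -0.036, 0.026], 'width': 68.514, 'qpos': [0.216, 0.695, -1.206, 1.829, 0.722, 1.137, 0.255]}
top [614.39 252.35   1.49  46.49  20.94]
top [6.1262e+02 2.0043e+02 3.0000e-02 1.1507e+02 6.9670e+01]
side [613.06 216.37   0.73 100.73  98.67]
T [-1.66, -23.09, -0.08] A [-0.0, -0.0, -0.0]
--
T [-2.43, -19.88, -0.0] A [0.0, -0.0, 26.9]
--
T [-14.03, -14.2, -0.0] A [0.0, 0.0, 0.0]
--
```

```bash
python3 -m jog '{"angular":[[0,0,0],[0,0,0],[0,0,0],[0,0,0],[0,0,0]],"travel":[[0,-5,-0.5],[-0.4,-10,-0.5],[-0.8,-15,-0.5],[-1.2,-20,-0.5],[-1.6,-23,-0.5]],"fingers":[0.2,0.2,0.2,0.2,0.2]}'
python3 -m jog '{"angular":[[0,0,6],[0,0,12],[0,0,18],[0,0,24],[0,0,26.9]],"travel":[[-0.5,-5,0],[-1,-10,0],[-1.5,-15,0],[-2.4,-19.9,0],[-2.4,-19.9,0]],"fingers":[0.2,0.2,0.2,0.2,0.2]}'
python3 - <<'E'
from h import *
st();chain([(505,-370,250,2.6)])
E
```

```text
clock: 29.2
eef_pos: [468.4, -1.9, 247.7]
tool_rot: [-3.141, -0.004, 3.067]
force: [1.6, -0.3, 0.1]
width: 68.1
clock: 29.82
eef_pos: [477.9, -203.6, 246.9]
tool_rot: [-3.14, -0.003, 2.59]
force: [0.3, 0.4, -0.7]
width: 68.2
{'clock': 29.825, 'eef_pos': [477.862, -203.64, 246.892], 'tool_rot': [-3.14, -0.003, 2.59], 'force': [0.261, 0.363, -0.74], 'torque': [0.071, -0.03, -0.019], 'width': 68.235, 'qpos': [1.033, 0.63, -1.086, 1.838, 0.633, 1.075, 0.721]}
T [-11.03, -12.75, -0.33] A [-0.1, -0.2, -0.6]
--
```

```bash
python3 -m jog '{"angular":[[0,0,0],[0,0,0],[0,0,0],[0,0,0],[0,0,0]],"travel":[[-4,-4.5,0],[-8,-9,0],[-11,-12.7,0],[-11,-12.7,0],[-11,-12.7,0]],"fingers":[0.2,0.2,0.2,0.2,0.2]}'
python3 - <<'E'
from h import *
st(); cm=camera_model('wrist'); save('wrist','w10.png');np.save('cm10.npy',cm,allow_pickle=True)
E
```

```text
clock: 30.45
eef_pos: [507.5, -363.1, 247.8]
tool_rot: [3.14, -0.003, 2.601]
force: [0.9, 0.3, 0.0]
width: 68.5
{'clock': 30.45, 'eef_pos': [507.48, -363.052, 247.818], 'tool_rot': [3.14, -0.003, 2.601], 'force': [0.855, 0.349, 0.041], 'torque': [0.035, 0.015, 0.02], 'width': 68.52, 'qpos': [1.142, 0.772, -1.045, 1.554, 0.693, 1.228, 1.008]}
```

View pics/w10.png

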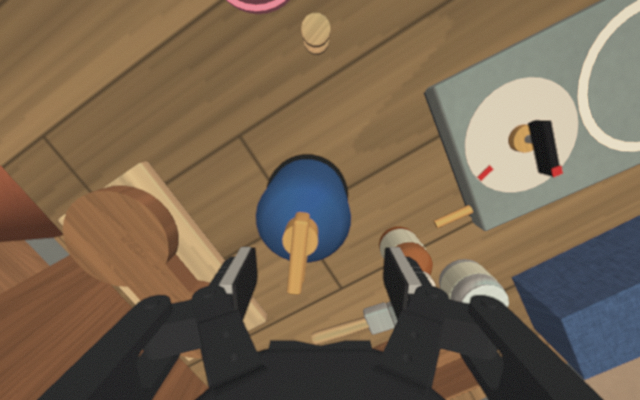

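The blue bottle is at (303,208), with its brass bar running from (301,213) to (294,292). The pink one is at the top edge, (257,5).

```bash
python3 - <<'E'
from h import *
np.set_printoptions(precision=3,suppress=True)
cm=np.load('cm10.npy',allow_pickle=True).item()
im=cv2.imread('pics/raw_w10.png')[:,:,::-1].copy();hsv=cv2.cvtColor(im,cv2.COLOR_RGB2HSV)
m=np.zeros((400,640),np.uint8); m[205:300,280:325]=cv2.inRange(hsv,(12,120,170),(28,255,255))[205:300,280:325]
for v in range(208,298,8):
    xs=np.nonzero(m[v])[0]
    if len(xs): print(v,xs.min(),xs.max())
a=ray('wrist',301.5,213,193,cm);b=ray('wrist',294,292,193,cm);print(a,b,(a+b)/2,np.linalg.norm(a-b))
d=b-a; y=np.arctan2(d[1],d[0]); print('yaw',y)
print('neck',ray('wrist',300,239,157,cm)); print('bottle rim?',ray('wrist',307,158,10,cm))
c=(a+b)/2
chain([(c[0],c[1],225,y+np.pi)],[(c[0],c[1],167,y+np.pi)])
E
```

```text
216 298 308
224 294 314
232 285 316
240 283 316
248 286 314
256 291 305
264 290 304
272 290 303
280 289 302
288 288 300
[ 495.894 -371.575  193.   ] [ 550.949 -413.33   193.   ] [ 523.422 -392.452  193.   ] 69.09795145085687
yaw -0.6488875452226655
neck [ 526.193 -394.73   157.   ]
bottle rim? [ 482.568 -367.532   10.   ]
T [-2.88, -1.76, 2.34] A [0.0, -0.1, 6.3]
--
T [-0.0, -0.0, 5.8] A [0.0, 0.0, 0.0]
--
```

```bash
python3 -m jog '{"angular":[[0,0,6.3],[0,0,6.3],[0,0,6.3],[0,0,6.3],[0,0,6.3]],"travel":[[-3,-1.8,1],[-3,-1.8,2.3],[-3,-1.8,2.3],[-3,-1.8,2.3],[-3,-1.8,2.3]],"fingers":[0.4,0.4,0.4,0.4,0.4]}'
python3 - <<'E'
from h import *
st(); chain([(524.5,-393.5,167,-0.649+np.pi)])
E
```

```text
clock: 31.12
eef_pos: [524.6, -394.7, 227.2]
tool_rot: [3.141, 0.001, 2.491]
force: [-0.2, 0.0, 0.7]
width: 51.3
{'clock': 31.125, 'eef_pos': [524.634, -394.679, 227.217], 'tool_rot': [3.141, 0.001, 2.491], 'force': [-0.157, 0.014, 0.66], 'torque': [-0.017, 0.003, -0.042], 'width': 51.27, 'qpos': [1.116, 0.82, -0.99, 1.485, 0.709, 1.222, 0.947]}
T [0.09, 0.09, 6.02] A [0.0, 0.0, -0.1]
--
```

```bash
python3 -m jog '{"angular":[[0,0,0],[0,0,0],[0,0,0],[0,0,0],[0,0,0]],"travel":[[0,0,4],[0,0,6],[0,0,6],[0,0,6],[0,0,6]],"fingers":[0.4,0.4,0.4,0.8,1]}'
python3 -m jog '{"angular":[[0,0,0],[0,0,0],[0,0,0],[0,0,0]],"travel":[[0,0,0],[0,0,0],[0,0,0],[0,0,0]],"fingers":[1,1,1,1]}'
python3 - <<'E'
from h import *
st()
E
python3 -m jog '{"angular":[[0,0,4],[0,0,8],[0,0,12],[0,0,15],[0,0,15]],"travel":[[0,0,0],[0,0,0],[0,0,0],[0,0,0],[0,0,0]],"fingers":[1,1,1,1,1]}'
python3 - <<'E'
from h import *
st()
E
```

```text
clock: 31.75
eef_pos: [525.2, -395.5, 167.9]
tool_rot: [3.141, 0.002, 2.49]
force: [1.6, 0.2, -0.4]
width: 15.3
clock: 32.25
eef_pos: [525.6, -394.9, 168.0]
tool_rot: [3.14, 0.002, 2.49]
force: [0.8, 1.2, 6.2]
width: 10.7
{'clock': 32.25, 'eef_pos': [525.643, -394.922, 167.969], 'tool_rot': [3.14, 0.002, 2.49], 'force': [0.782, 1.24, 6.201], 'torque': [0.278, -0.07, -0.146], 'width': 10.74, 'qpos': [1.102, 0.88, -0.951, 1.543, 0.769, 1.124, 0.899]}
clock: 32.88
eef_pos: [525.9, -394.6, 168.0]
tool_rot: [3.139, 0.002, 2.229]
force: [1.1, 2.4, 5.6]
width: 11.3
{'clock': 32.875, 'eef_pos': [525.902, -394.63, 167.986], 'tool_rot': [3.139, 0.002, 2.229], 'force': [1.08, 2.391, 5.616], 'torque': [0.385, -0.158, -0.156], 'width': 11.341, 'qpos': [1.077, 0.857, -0.891, 1.544, 0.723, 1.093, 0.671]}
```

```bash
python3 -m jog '{"angular":[[0,0,8],[0,0,16],[0,0,24],[0,0,32]],"travel":[[0,0,0],[0,0,0],[0,0,0],[0,0,0]],"fingers":[1,1,1,1]}'
python3 - <<'E'
from h import *
st(); save('wrist','w11.png')
E
```

```text
clock: 33.38
eef_pos: [526.6, -394.4, 168.0]
tool_rot: [3.137, 0.0, 1.667]
force: [3.1, 1.7, 5.2]
width: 11.0
{'clock': 33.375, 'eef_pos': [526.594, -394.376, 168.009], 'tool_rot': [3.137, 0.0, 1.667], 'force': [3.065, 1.662, 5.249], 'torque': [0.461, -0.476, 0.165], 'width': 10.97, 'qpos': [1.017, 0.813, -0.758, 1.545, 0.619, 1.032, 0.188]}
```

View pics/w11.png

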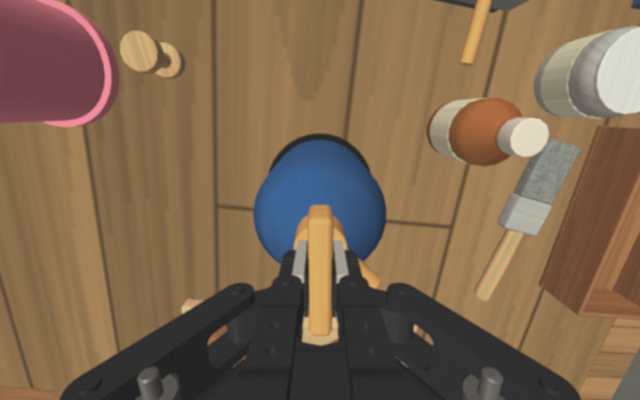

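The bar turned with the fingers, staying aligned at (320,270) while the spout stayed put. Clockwise is the way that gives. Carrying on to the end.

```bash
python3 -m jog '{"angular":[[0,0,9],[0,0,18],[0,0,27],[0,0,36],[0,0,45]],"travel":[[0,0,0],[0,0,0],[0,0,0],[0,0,0],[0,0,0]],"fingers":[1,1,1,1,1]}'
python3 -m jog '{"angular":[[0,0,9],[0,0,18],[0,0,27],[0,0,34],[0,0,38]],"travel":[[0,0,0],[0,0,0],[0,0,0],[0,0,0],[0,0,0]],"fingers":[1,1,1,1,1]}'
python3 - <<'E'
from h import *
st(); save('wrist','w12.png')
E
```

```text
clock: 34.05
eef_pos: [527.6, -394.6, 168.0]
tool_rot: [3.137, -0.003, 0.883]
force: [5.7, 1.8, 2.4]
width: 11.0
clock: 34.67
eef_pos: [528.1, -395.4, 168.0]
tool_rot: [3.138, -0.007, 0.223]
force: [6.5, 0.8, 2.0]
width: 10.6
{'clock': 34.675, 'eef_pos': [528.13, -395.386, 168.038], 'tool_rot': [3.138, -0.007, 0.223], 'force': [6.48, 0.817, 1.964], 'torque': [0.118, -1.192, 0.135], 'width': 10.644, 'qpos': [0.822, 0.731, -0.384, 1.55, 0.318, 0.916, -1.015]}
```

```bash
python3 -m jog '{"angular":[[0,0,2],[0,0,4],[0,0,4]],"travel":[[0,0,0],[0,0,0],[0,0,0]],"fingers":[1,1,1]}'
python3 - <<'E'
from h import *
st()
E
python3 -m jog '{"angular":[[0,0,0],[0,0,0],[0,0,0],[0,0,0],[0,0,0]],"travel":[[0,0,0],[0,0,0],[0,0,0],[0,0,-3],[0,0,-7]],"fingers":[0.4,0.4,0.4,0.4,0.4]}'
python3 - <<'E'
from h import *
st(); cm=camera_model('wrist'); save('wrist','w13.png'); np.save('cm13.npy',cm,allow_pickle=True)
chain([(560,-260,220,.9)],[(586.5,-132,200,1.5)])
E
```

```text
clock: 35.1
eef_pos: [528.2, -395.5, 168.0]
tool_rot: [3.138, -0.007, 0.157]
force: [7.1, -0.6, 3.4]
width: 10.8
{'clock': 35.1, 'eef_pos': [528.175, -395.454, 168.032], 'tool_rot': [3.138, -0.007, 0.157], 'force': [7.144, -0.61, 3.386], 'torque': [0.018, -1.138, 0.767], 'width': 10.817, 'qpos': [0.812, 0.728, -0.366, 1.55, 0.304, 0.912, -1.068]}
clock: 35.72
eef_pos: [523.2, -395.1, 235.9]
tool_rot: [-3.139, 0.003, 0.151]
force: [0.6, -0.5, -0.1]
width: 50.9
{'clock': 35.725, 'eef_pos': [523.174, -395.053, 235.903], 'tool_rot': [-3.139, 0.003, 0.151], 'force': [0.643, -0.473, -0.12], 'torque': [-0.081, -0.038, 0.028], 'width': 50.886, 'qpos': [0.825, 0.658, -0.386, 1.483, 0.268, 1.057, -1.041]}
T [5.37, -13.02, 2.24] A [0.4, -0.2, -42.9]
--
T [11.67, -5.88, 2.0] A [0.0, 0.0, -34.4]
--
```

View pics/w13.png

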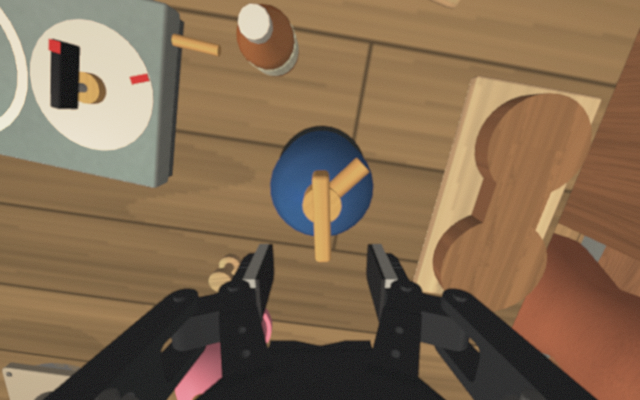

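Torque rose to 0.77 N m at the stop, and the bar at (321,215) is now about 2.3 rad from its start. The screw is open. On to the lever.

```bash
python3 -m jog '{"angular":[[0,0,-10],[0,0,-20],[0,0,-30],[0,0,-40],[0,0,-50]],"travel":[[1,-2.6,0],[2,-5.2,0],[3,-7.8,0],[4,-10.4,0],[5.4,-13,0]],"fingers":[0.4,0.4,0.4,0.4,0.4]}'
python3 -m jog '{"angular":[[0,0,-10],[0,0,-20],[0,0,-30],[0,0,-40],[0,0,-50]],"travel":[[0,0,0],[0,0,0],[0,0,0],[0,0,0],[0,0,0]],"fingers":[0.4,0.4,0.4,0.4,0.4]}'
python3 - <<'E'
from h import *
st(); chain([(575,-132,200,3.04)])
E
```

```text
clock: 36.4
eef_pos: [557.7, -258.3, 236.3]
tool_rot: [-3.141, 0.001, 1.029]
force: [1.1, -0.1, 0.1]
width: 51.3
clock: 37.02
eef_pos: [557.8, -259.0, 236.2]
tool_rot: [-3.141, 0.0, 1.902]
force: [0.4, -0.3, -0.1]
width: 51.2
{'clock': 37.025, 'eef_pos': [557.78, -259.044, 236.227], 'tool_rot': [-3.141, 0.0, 1.902], 'force': [0.385, -0.302, -0.115], 'torque': [-0.003, -0.017, 0.023], 'width': 51.177, 'qpos': [0.882, 0.7, -0.855, 1.599, 0.574, 1.111, 0.212]}
T [11.45, 5.77, 3.62] A [-0.0, -0.0, -65.2]
--
```

```bash
python3 -m jog '{"angular":[[0,0,-10],[0,0,-20],[0,0,-30],[0,0,-40],[0,0,-50]],"travel":[[2.5,1.2,0.5],[5,2.4,1],[7.5,3.6,2],[10,4.8,3],[11.4,5.8,3.6]],"fingers":[0.4,0.4,0.4,0.4,0.4]}'
python3 -m jog '{"angular":[[0,0,-8],[0,0,-15.2],[0,0,-15.2],[0,0,-15.2]],"travel":[[0,0,0],[0,0,0],[0,0,0],[0,0,0]],"fingers":[0.4,0.4,0.4,0.4]}'
python3 - <<'E'
from h import *
st(); cm=camera_model('wrist'); save('wrist','w14.png'); np.save('cm14.npy',cm,allow_pickle=True)
E
```

```text
clock: 37.65
eef_pos: [576.2, -130.9, 200.0]
tool_rot: [-3.141, -0.001, 2.777]
force: [0.6, -0.5, 0.2]
width: 51.4
clock: 38.15
eef_pos: [576.5, -132.4, 200.4]
tool_rot: [-3.141, -0.0, 3.032]
force: [-0.4, -0.4, 0.4]
width: 51.0
{'clock': 38.15, 'eef_pos': [576.519, -132.411, 200.364], 'tool_rot': [-3.141, -0.0, 3.032], 'force': [-0.374, -0.357, 0.378], 'torque': [-0.03, 0.034, 0.029], 'width': 51.039, 'qpos': [0.796, 0.816, -1.103, 1.702, 0.796, 1.143, 0.92]}
```

View pics/w14.png

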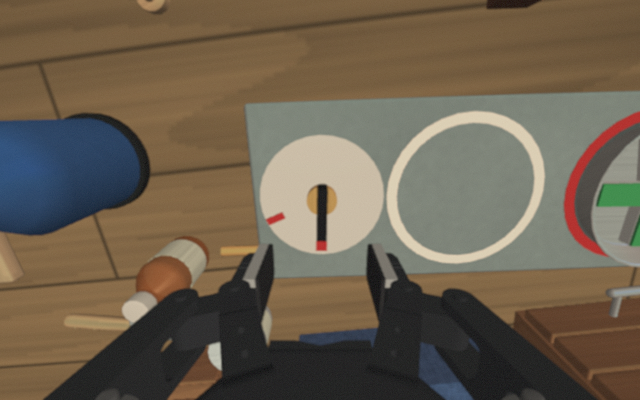

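The lever runs from (322,185) to its red nose at (322,251), the dial centre is at (321,195) and the mark at (276,218).

```bash
python3 - <<'E'
from h import *
np.set_printoptions(precision=3,suppress=True)
cm=np.load('cm14.npy',allow_pickle=True).item()
im=cv2.imread('pics/raw_w14.png')[:,:,::-1].copy();hsv=cv2.cvtColor(im,cv2.COLOR_RGB2HSV)
m=cv2.inRange(hsv,(0,150,90),(5,255,255))|cv2.inRange(hsv,(175,150,90),(180,255,255)); m[:, 400:]=0
k,_,s,ce=cv2.connectedComponentsWithStats(m)
for i in range(1,k):
    if s[i,4]>15: print('red',s[i],ce[i],ray('wrist',*ce[i],50,cm))
b=cv2.inRange(hsv,(0,0,0),(180,255,60)); b[:180]=0;b[242:]=0;b[:,:305]=0;b[:,340:]=0
for v in (187,195,205,215,225,235,240):
    xs=np.nonzero(b[v])[0]; print(v,xs.min(),xs.max(),ray('wrist',xs.mean(),v,97,cm)[:2])
m=cv2.inRange(hsv,(8,20,150),(24,100,255)); m[:, 386:]=0;m[:,:255]=0;m[:130]=0
c=max(cv2.findContours(m,cv2.RETR_EXTERNAL,cv2.CHAIN_APPROX_NONE)[0],key=cv2.contourArea)
P=np.array([ray('wrist',*p,50,cm)[:2] for p in c[:,0].astype(float)],np.float32)
print('dial',cv2.minEnclosingCircle(P),cv2.boundingRect(c))
print(ray('wrist',322,185,97,cm),ray('wrist',322,251,97,cm))
E
```

```text
red [267 214  17  10  84] [275.036 218.393] [ 606.391 -185.673   50.   ]
red [317 241   9   9  79] [321.    245.101] [ 644.504 -138.358   50.   ]
187 318 325 [ 564.058 -129.351]
195 318 326 [ 571.572 -129.704]
205 318 325 [ 581.042 -131.181]
215 318 325 [ 590.777 -132.23 ]
225 318 325 [ 600.737 -133.303]
235 318 324 [ 610.88  -134.875]Traceback (most recent call last):
  File "<stdin>", line 11, in <module>
    return umr_minimum(a, axis, None, out, keepdims, initial, where)
ValueError: zero-size array to reduction operation minimum which has no identity
```

```bash
python3 -m jog '{"angular":[[0,0,0],[0,0,0],[0,0,0],[0,0,0],[0,0,0]],"travel":[[-0.9,0.15,4],[-0.9,0.15,8],[-0.9,0.15,11],[-0.9,0.15,12.3],[-0.9,0.15,12.3]],"fingers":[0.5,0.5,0.5,0.5,0.5]}'
python3 -m jog '{"angular":[[0,0,0],[0,0,0],[0,0,0],[0,0,0],[0,0,0]],"travel":[[0,0,0],[0,0,0],[0,0,0],[0,0,0],[0,0,0]],"fingers":[0.9,1,1,1,1]}'
python3 - <<'E'
from h import *
st()
cm=np.load('cm14.npy',allow_pickle=True).item()
a=[ray('wrist',u,v,50,cm)[:2] for u,v in((260,195),(383,193),(321,135),(321,254))]
print(np.round(a,1)); c=np.array([(a[2][0]+a[3][0])/2,(a[0][1]+a[1][1])/2])
im=cv2.imread('pics/raw_w14.png')[:,:,::-1].copy();hsv=cv2.cvtColor(im,cv2.COLOR_RGB2HSV)
m=cv2.inRange(hsv,(8,15,150),(26,110,255)); m[:, 386:]=0;m[:,:256]=0;m[:130]=0;m[258:]=0
ct=max(cv2.findContours(m,cv2.RETR_EXTERNAL,cv2.CHAIN_APPROX_NONE)[0],key=cv2.contourArea)
P=np.array([ray('wrist',*p,50,cm)[:2] for p in cv2.convexHull(ct)[:,0].astype(float)],np.float32)
ce,r=cv2.minEnclosingCircle(P); d=np.array([606.4,-185.7])
for q in(c,np.array(ce)): print(q,r,np.arctan2(*(d-q)[::-1]),np.linalg.norm(d-q))
E
```

```text
clock: 38.83
eef_pos: [585.6, -131.5, 77.3]
tool_rot: [3.141, -0.001, 3.034]
force: [0.1, -0.1, 0.3]
width: 42.5
clock: 39.45
eef_pos: [586.6, -131.8, 79.0]
tool_rot: [-3.141, 0.002, 3.034]
force: [-0.6, -0.3, 6.1]
width: 8.9
{'clock': 39.45, 'eef_pos': [586.609, -131.773, 78.971], 'tool_rot': [-3.141, 0.002, 3.034], 'force': [-0.648, -0.343, 6.083], 'torque': [-0.147, 0.199, -0.082], 'width': 8.895, 'qpos': [0.725, 0.964, -0.976, 1.767, 0.97, 0.972, 0.802]}
[[ 577.8 -197.7]
 [ 590.1  -65. ]
 [ 521.9 -125.1]
 [ 655.8 -139.6]]
[ 588.8704948  -131.33734544] 67.89059448242188 -1.2588680886442345 57.11901402819784
[ 588.43548584 -131.76351929] 67.89059448242188 -1.2492846180713955 56.84951820994154
```

```bash
python3 -m jog '{"angular":[[0,0,9],[0,0,18],[0,0,27],[0,0,36],[0,0,45]],"travel":[[0,0,0],[0,0,0],[0,0,0],[0,0,0],[0,0,0]],"fingers":[1,1,1,1,1]}'
python3 -m jog '{"angular":[[0,0,8],[0,0,15],[0,0,20.7],[0,0,20.7],[0,0,20.7]],"travel":[[0,0,0],[0,0,0],[0,0,0],[0,0,0],[0,0,0]],"fingers":[1,1,1,1,1]}'
python3 - <<'E'
from h import *
st()
E
```

```text
clock: 40.08
eef_pos: [586.9, -131.2, 79.0]
tool_rot: [3.139, 0.002, 2.244]
force: [0.2, -0.1, 4.1]
width: 8.8
clock: 40.7
eef_pos: [587.3, -131.0, 79.0]
tool_rot: [3.138, 0.001, 1.89]
force: [1.3, 0.7, 7.2]
width: 8.4
{'clock': 40.7, 'eef_pos': [587.268, -131.002, 78.967], 'tool_rot': [3.138, 0.001, 1.89], 'force': [1.283, 0.674, 7.235], 'torque': [0.08, 0.018, -0.075], 'width': 8.445, 'qpos': [0.605, 0.865, -0.728, 1.77, 0.771, 0.813, -0.187]}
```

Release, rise clear, and check the lever and pan.

```bash
python3 -m jog '{"angular":[[0,0,0],[0,0,0],[0,0,0],[0,0,0],[0,0,0]],"travel":[[0,0,0],[0,0,0],[0,0,0],[0,0,-3],[0,0,-9]],"fingers":[0.5,0.5,0.5,0.5,0.5]}'
python3 -m jog '{"angular":[[0,0,0],[0,0,0],[0,0,0],[0,0,0],[0,0,0]],"travel":[[0,0,-5],[0,0,-9],[-3,0,-11],[-3,0,-11],[-3,0,-11]],"fingers":[0.5,0.5,0.5,0.5,0.5]}'
python3 - <<'E'
from m import *
st(); cm=camera_model('wrist'); save('wrist','w15.png')
im=cv2.imread('pics/raw_w15.png')[:,:,::-1].copy();hsv=cv2.cvtColor(im,cv2.COLOR_RGB2HSV)
save('side','s15.png'); i2=cv2.imread('pics/raw_s15.png')[:,:,::-1].copy()
for g in greens('side',i2,71): print('side',np.round(g,2))
a=cv2.imread('pics/w15.png'); b=cv2.imread('pics/s15.png')
cv2.imwrite('pics/v15.png',np.vstack([cv2.resize(a,(480,300)),cv2.resize(b,(480,300))]))
m=cv2.inRange(hsv,(0,150,90),(5,255,255))|cv2.inRange(hsv,(175,150,90),(180,255,255))
k,_,s,ce=cv2.connectedComponentsWithStats(m)
for i in range(1,k):
    if s[i,4]>15: print('red',s[i],ce[i],np.round(ray('wrist',*ce[i],50,cm),1),np.round(ray('wrist',*ce[i],97,cm),1))
E
```

```text
clock: 41.32
eef_pos: [583.8, -131.9, 166.0]
tool_rot: [-3.136, -0.003, 1.888]
force: [2.2, -0.4, 1.5]
width: 42.5
clock: 41.95
eef_pos: [594.3, -159.6, 276.6]
tool_rot: [-3.14, -0.001, 1.888]
force: [-0.1, -0.3, 0.7]
width: 42.8
{'clock': 41.95, 'eef_pos': [594.349, -159.603, 276.585], 'tool_rot': [-3.14, -0.001, 1.888], 'force': [-0.127, -0.286, 0.698], 'torque': [-0.021, -0.027, 0.043], 'width': 42.782, 'qpos': [0.726, 0.668, -0.891, 1.545, 0.543, 1.195, 0.053]}
side [612.99 216.35   0.73 100.73  98.67]
red [319 182   7  19  98] [321.70408163 189.87755102] [ 604.  -180.2   50. ] [ 599.8 -168.3   97. ]
```

View pics/v15.png

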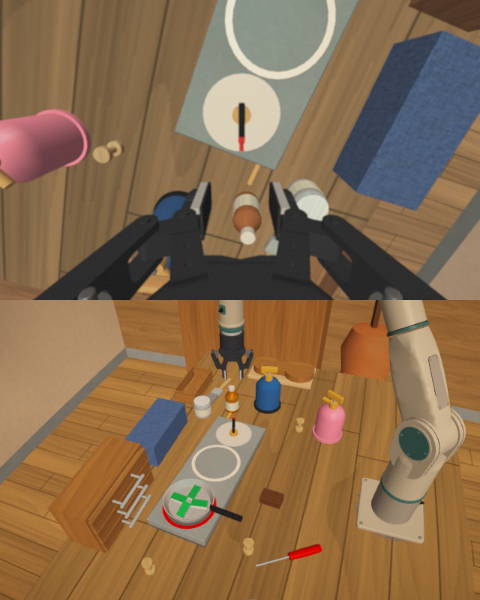

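The lever's red nose lines up with the red mark at (241,143) in the upper panel. The pan with all four cauls is on the red ring at (188,500) in the lower panel. The robot is clear, so I'm handing in.

```bash
python3 -c "
from cell import *
print(finish_job())"
```

```text
the job is handed in; nothing more can be done
None
```

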